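Load the size shaker: tins in single file, gate shut, third speed

ROBOT

A 6-joint arm with a two-finger parallel gripper is mounted at the origin on the work surface. World frame = base frame: x ahead of the robot, y to its left, z up, the work surface at z = 0. Lengths are in m, angles in rad, forces in N, time in s.
With the tool pointing down it reaches from about 0.325 to 0.925 m from the base axis. Payload 3.1 kg.
Tool frame: the origin (TCP) lies on the centre line of the jaws, within the pads' length; the fingertips stand 11 mm ahead of it and the grasp point (between the pads) lies 8 mm behind it (robot.tip_reach is the distance from the TCP to the fingertips, in m); y points along the fingers, z is the direction in which the jaws open and shut, and the axes are right-handed (so a half turn about y gives the same grasp; the last joint's range is limited). The gripper opens to 85 mm and grips with 20 to 120 N. Pads are 22 mm wide; open, the fingers measure 114 mm over their backs; the gripper's body (76 mm by 85 mm) begins 54 mm behind the grasp point. The pads swing forward as they close: fully open they stand 13 mm farther back than shut.
Start: joints at [-1.446, 0.217, 1.613, -0, 1.311, -0.112], TCP at [0.147, -0.608, 0.242] pointing down, gripper open.
Joint ranges: [-2.75, 2.75], [-0.78, 2.1], [0.31, 2.55], [-1.13, 4.27], [0.13, 2.63], [-2.58, 2.58]. Speed limits (rad/s): [2.79, 2.79, 3.14, 3.14, 3.14, 3.14].

INTERFACE

Orientations are given as [roll, pitch, yaw] about the fixed x, y, z axes, in that order (R = Rz(yaw) Ry(pitch) Rx(roll)).
In Python, from cell import sense, eyes, robot gives the robot as it stands.
- The arm moves only by the shell command python3 -m jog 'ROWS' [OPENING] [FORCE]. ROWS is JSON, one flat list of numbers, 4 for each row, row after row: the shift along the tool's x, y, z in cm, then the turn about the tool's y in rad. In form: [tx, ty, tz, spin, tx, ty, tz, spin, ...]. A call has 1 to 8 rows; each row is the pose to reach, as a shift and turn from the pose commanded when the call began, along the tool's axes at that moment; what a row does not reach only later rows make up. A row lasts 1/8 s, in which the tool goes at most 62.5 mm and 10.7 degrees, less where a joint would pass 70% of its speed; a pose out of reach is approached as far as the arm can. A call with a gripper value outside its range is refused whole. OPENING is the closure, from -1 (fully open) to 1 (shut), set as the call begins (- or left out, the last holds). The fingers move at their own pace and stop on an object; FORCE is the grip in N (left out, the last holds). Time passes only in rows, so rows that repeat a pose let the fingers close. It gives the time, the measured TCP pose, the force and the opening at its end, in the units of the state.
- sense(): the state, without advancing time (a new reading comes with each control period).
- eyes.grab_frame(name): name is "scene" or "top"; returns the picture (420x560x3 uint8, red, green, blue); there is no depth.
- eyes.camera_params(name): a dict with "fov_y" (degrees; the focal length in pixels is half the picture's height over the tangent of half this angle, whatever the lens; pixels are square), "cx", "cy" (the principal point, pixels), "dist" ([k1, k2, p1, p2, k3] as OpenCV has them; the pictures are not rectified), "R" (3x3) and "t" (3): a world point X has camera coordinates R X + t. Camera axes: x right, y down, z forward; pixel columns grow to the right and rows downward; lengths in m; the calibration is good to about 2 mm. A picture is of the moment at which its call begins. camera_params takes no time and is no camera call.
- robot.finish_job(): hands the job in, once; it reports no verdict.
Trained networks look in the newest picture that a camera, given by its name, has taken for a name from the list of things; names that differ only in an ending like _2 or _b are one class to them, and where a whole thing is asked for, a point or a joint stands for the part that bears it (a point fixed in the world has none). Each returns a list of dicts, best first, with "p" (0 to 1); they miss things now and then, are a little off and sometimes report something else, mostly with a low value. They report only what shows in the picture. A call takes as long as a camera call.
- eyes.look_for(target, camera): "at" ([x, y, z] in m, in world coordinates, good to about 4 mm: the middle of the surface that is visible of it).
- eyes.spot_point(target, camera): "at" ([x, y, z] in m, in world coordinates, good to about 4 mm: a listed point, or the origin of a listed thing).
The state is a dict: "time_s": time; "q": joint angles; "qd": joint speeds; "effort": joint torques, N m; "eef_pos": TCP position; "orientation": TCP orientation; "contact_force": force on the tool from outside, world axes, zero at the start; "moment": the same for the moment, N m; "opening": finger opening in m.
Only numpy, scipy, OpenCV 4.12 (cv2) and the standard library are available. Lean on these libraries where they do the work, as an engineer would, in place of code of your own. Each camera call takes 0.05 s, during which the arm holds its last target.

TASK

The three tins of size (the whiting wash for the pipe seams) have settled and need a run on the shaker: without lifting them, slide them one by one off the loading shelf into the lane between the guide rails, so that all three stand upright in single file, then swing the gate fully shut behind them. With the gate shut, set the unmarked speed selector: turn it back, anticlockwise from above, against its end stop, then clockwise three clicks, and let go. Leave the jar, the brush and the pipe on its blocks where they are.

Things in the scene. Friction and masses are not known exactly. Their poses are not given: they have to be found in the camera images.
- shaker: The shaker: a low grey machine with one flat top, 330 x 540 mm, 90 mm above the bench, turned up to 0.12 rad. Origin on the bench right under lane_mouth; y runs down the lane, away from its mouth; x across the lane, away from the robot. Bare aluminium loading shelf: y -250 to 0, x -170 to 160 mm. Behind it, at the same height without a step, the lane.
- lane_mouth (a point): On the flat top, in the middle of the lane's open mouth (axes as the shaker's). The lane goes from here 246 mm along y between two steel guide rails 87 mm apart inside, 8 mm thick, top edge 36 mm above the flat top; their brackets reach out to x = +-70 mm. Far side only: a flared lead-in, as high as the rails, goes on from the rail's end out to about x 80, y -37 mm.
- lane_end (a point): On the flat top, middle of the lane's closed end: face of the rubber-faced end stop, 50 mm high, 246 mm along the lane from lane_mouth. Three tins packed against it leave 8 mm to the shut gate.
- tin1_mid (a point): Centre (half-way up) of one of three identical plain round tins, 80 mm diameter, 62 mm tall, about 0.45 kg (0.3 to 0.6), standing loose on the loading shelf (this point 31 mm above it). They start about side by side across the shelf, 10 mm or more apart, centres 95 to 165 mm outside the mouth (-y): one at x about 0, one at about -98, one at about +102 mm.
- tin2_mid (a point): As tin1_mid, the second tin.
- tin3_mid (a point): As tin1_mid, the third tin.
- gate (a joint): Angle of the swing gate on its upright hinge, rad: 0 = shut across the mouth (stop); grows as it opens, clockwise from above; 1.57 = straight out over the shelf (-y); starts parked at 2.75 to 3.05, about towards the robot. Friction (0.06 N m) keeps it where it is left. Dark steel bar 105 mm long, 8 mm thick, 16 to 32 mm above the flat top; shut, its inner face is 2 mm outside lane_mouth.
- gate_hinge (a point): On the gate's hinge axis, 24 mm above the flat top, by the near rail's end: x -58, y -6 mm from lane_mouth. Round post, 18 mm diameter, top 48 mm above the flat top.
- gate_pull (a point): The gate's upright pull: a round steel pin, 12 mm diameter, on the bar, top 87 mm above the flat top. This point is on its axis, 68 mm above the flat top (bare pin from 32 to 87 mm). It swings with the gate, 61.6 mm from the hinge axis; with the gate shut it is at x 2, y -20 mm from lane_mouth.
- selector (a joint): Angle of the blank bar knob, rad: 0 = against its anticlockwise end stop; grows clockwise from above. Eight click positions 0.393 rad (22.5 degrees) apart, from 0 to 2.749 (other stop). Let go anywhere, it springs to the nearest; turning past a click takes about 0.07 N m. Three clicks up = 1.178. It starts one, two or three clicks up.
- selector_grip (a point): On the selector's upright axis, at the height to grip, 31 mm above the flat top, at x -112, y 200 mm from lane_mouth. Black disc 48 mm diameter, its top 15 mm above the flat top, with a grip bar 46 mm long, 14 mm thick, top 44 mm above the flat top. This point's x axis lies along the bar and turns with it; at selector 0 it is parallel to the shaker's x.
- jar: Bystander: small jar with a white lid, 52 mm diameter, 58 mm tall, on the bench beyond the shelf's right end. Origin at the centre of its underside.
- brush: Bystander: flat brush with a wooden handle, 190 mm long, lying on the bench beyond the shelf's right end. Origin under its middle.
- pipe_on_blocks: Bystander: metal organ pipe, 30 mm diameter, 240 mm long, lying on two wooden blocks on the bench beyond the shaker's left end. Origin under its middle.

How it is judged:
By the outcome, as a careful person would: the job done as asked, in the order asked, and still so for the second after the job is handed in, with the robot touching nothing.
It also fails if it takes over 72 s, if anything falls off the work surface, if the arm or the gripper's body presses on something with over 40 N, if the wrist force passes 120 N, or if a joint passes its speed limit or range.

## Working session

There is one attempt and no reset: what is moved stays moved. The work goes in short steps, Python scripts to look and compute and a shell command to move; the robot and the scene stay as the last step left them, time stands still between calls to the robot, and variables do not carry over. Pictures are saved under pics/ and viewed, and the job is handed in when it is done.

```bash
ls; mkdir -p pics; python3 - <<'E'
from cell import sense, eyes, robot
import cv2
s=sense(); print(s)
for n in("scene","top"):
    im=eyes.grab_frame(n); cv2.imwrite(f"pics/{n}0.png",im[:,:,::-1]); 
    p=eyes.camera_params(n); print(n,p)
    for t in ["lane_mouth","lane_end","tin1_mid","gate_hinge","gate_pull","selector_grip","shaker","jar","brush","pipe_on_blocks"]:
        r=eyes.spot_point(t,n); print(t,[( [round(v,4) for v in d["at"]],round(d["p"],2),{k:v for k,v in d.items() if k not in("at","p")}) for d in r[:4]])
print(sense()["time_s"])
E
```

```text
pics
{'time_s': 0.0, 'q': array([-1.44625118e+00,  2.17798179e-01,  1.61493375e+00, -1.40828271e-05,
        1.31130548e+00, -1.12216697e-01]), 'qd': array([-0.00040149, -0.0014112 , -0.00024285,  0.00064431,  0.00028048,
        0.00122715]), 'effort': array([-4.29088504e-04, -3.96846592e+01, -3.03852582e+01, -2.77019526e-04,
        9.73955495e-03, -1.70999343e-06]), 'eef_pos': array([ 0.14650572, -0.60676901,  0.24094114]), 'orientation': array([-1.57322722e+00,  2.60249214e-04, -2.90482750e+00]), 'contact_force': array([-0.58638948,  0.82894369, -0.15340589]), 'moment': array([ 0.02202741, -0.01316071,  0.00651427]), 'opening': 0.08551905751175648}
scene {'fov_y': 56.15449849325542, 'cx': 277.1140271437074, 'cy': 208.53304862960366, 'dist': array([-0.08579264,  0.        ,  0.        ,  0.        ,  0.        ]), 'R': array([[ 0.07293112,  0.99730782,  0.0076265 ],
       [ 0.71061493, -0.04659731, -0.7020364 ],
       [-0.69979102,  0.05661981, -0.71210022]]), 't': array([-0.14572204, -0.29001498,  1.39340991])}
lane_mouth [([0.576, 0.0562, 0.0878], 0.97, {}), ([0.6791, -0.0646,
[... 764 characters left out ...]
    [ 0.111563  ,  0.00748323, -0.99372919]]), 't': array([0.09849423, 0.53351743, 1.26238971])}
lane_mouth [([0.5697, 0.0548, 0.0899], 0.55, {}), ([0.5179, 0.05, 0.1117], 0.36, {})]
lane_end [([0.5652, 0.3044, 0.0913], 0.95, {}), ([0.6438, -0.2599, 0.0016], 0.46, {})]
tin1_mid [([0.48, -0.1069, 0.1208], 0.63, {})]
gate_hinge [([0.4793, -0.1064, 0.1222], 0.56, {}), ([0.5145, 0.0502, 0.115], 0.54, {})]
gate_pull []
selector_grip [([0.4512, 0.2552, 0.1259], 0.54, {}), ([0.5162, 0.046, 0.1126], 0.53, {})]
shaker [([0.5721, 0.0558, 0.005], 0.76, {})]
jar [([0.4603, -0.2551, 0.0039], 0.68, {})]
brush [([0.6415, -0.2623, 0.0023], 0.56, {})]
pipe_on_blocks [([0.5635, 0.4004, -0.0045], 0.6, {})]
1.1
```

View pics/scene0.png

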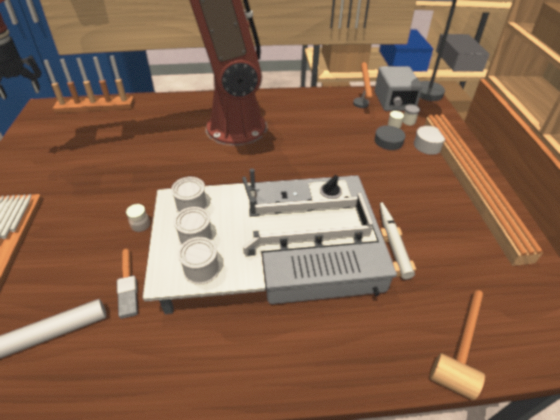

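View pics/top0.png

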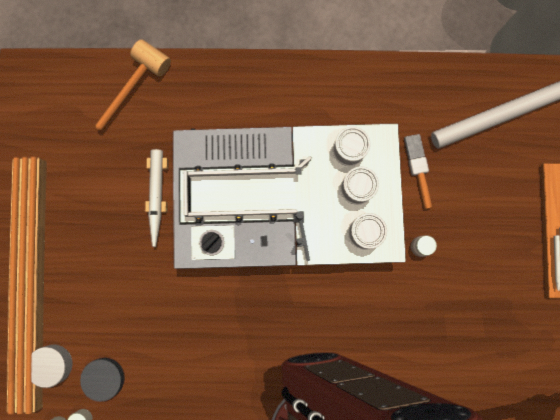

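```bash
cat > h.py <<'E'
import numpy as np, cv2
from cell import sense, eyes, robot
def K(p,h=420):
    f=h/2/np.tan(np.radians(p["fov_y"])/2); return np.array([[f,0,p["cx"]],[0,f,p["cy"]],[0,0,1]])
def unproj(n,uv,z):
    p=eyes.camera_params(n); k=cv2.undistortPoints(np.array(uv,float).reshape(-1,1,2),K(p),p["dist"]).reshape(-1,2)
    d=np.c_[k,np.ones(len(k))]@p["R"]; c=-p["R"].T@p["t"]
    s=(z-c[2])/d[:,2]; return c+d*s[:,None]
def proj(n,X):
    p=eyes.camera_params(n); r,_=cv2.Rodrigues(np.array(p["R"])); 
    return cv2.projectPoints(np.array(X,float).reshape(-1,1,3),r,np.array(p["t"]),K(p),p["dist"])[0].reshape(-1,2)
def grab(n,name):
    im=eyes.grab_frame(n)[:,:,::-1].copy(); cv2.imwrite(f"pics/{name}.png",im); return im
def crop(im,name,x0,y0,x1,y1,s):
    cv2.imwrite(f"pics/{name}.png",cv2.resize(im[y0:y1,x0:x1],None,fx=s,fy=s,interpolation=cv2.INTER_CUBIC))
E
python3 - <<'E'
from h import *
im=cv2.imread("pics/top0.png"); crop(im,"tc",165,115,415,280,3.2)
im=cv2.imread("pics/scene0.png"); crop(im,"sc",140,160,400,310,3)
E
```

```text
(no output)
```

View pics/tc.png

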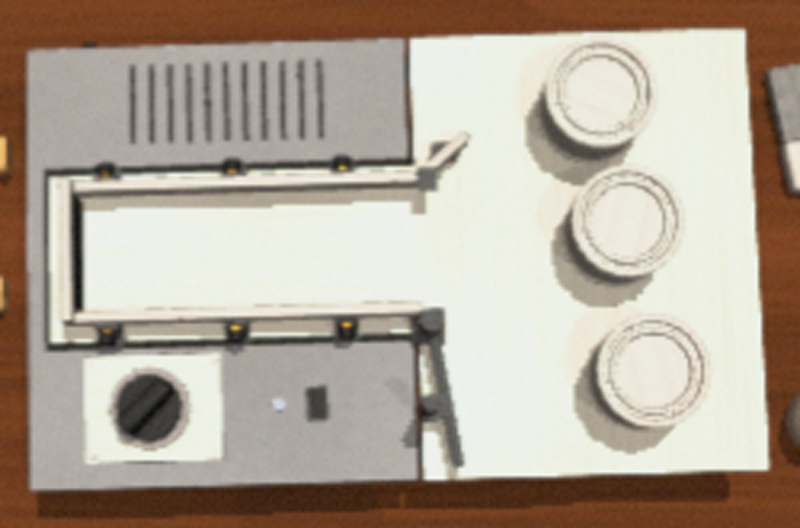

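View pics/sc.png

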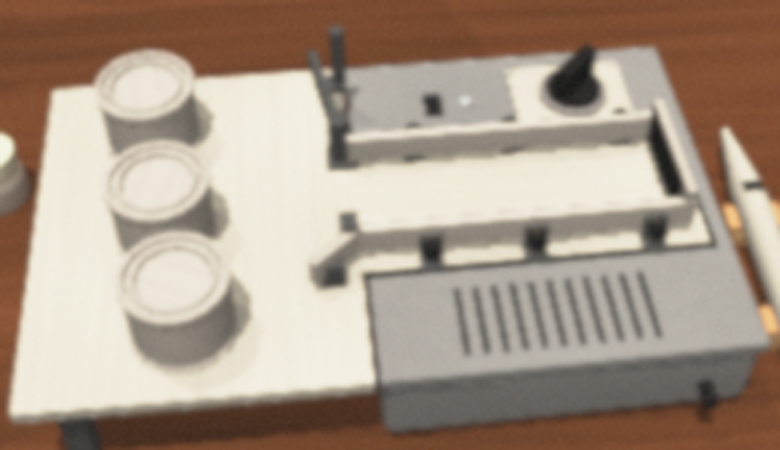

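```bash
python3 - <<'E'
from h import *
from scipy.optimize import least_squares
T=np.array([[27,50],[746,29],[768,469],[31,488]])/3.2+[165,115]
S=np.array([[655,47],[53,90],[12,418],[770,347]])/3+[140,160]
L=np.array([[160,290],[160,-250],[-170,-250],[-170,290]])/1e3
LS=np.array([[-170,290],[-170,-250],[160,-250],[160,290]])/1e3
def w(p,l): 
    c,s=np.cos(p[2]),np.sin(p[2]); return np.c_[p[0]+c*l[:,0]-s*l[:,1],p[1]+s*l[:,0]+c*l[:,1],np.full(len(l),.09)]
for m in("t","s","ts"):
    f=lambda p:np.r_[*([(proj("top",w(p,L))-T).ravel()] if "t" in m else []),*([(proj("scene",w(p,LS))-S).ravel()] if "s" in m else [])]
    r=least_squares(f,[.57,.055,.03]); print(m,r.x.round(4),r.fun.round(1))
p=r.x
for n,cs,o,s in(("top",[(599,93),(627,221),(651,369)],(165,115),3.2),("scene",[(175,278),(160,186),(147,92)],(140,160),3)):
    X=unproj(n,np.array(cs)/s+o,.152)[:,:2]; d=X-p[:2]; c,q=np.cos(p[2]),np.sin(p[2])
    print(n,X.round(4).tolist(),np.c_[d@[c,q],d@[-q,c]].round(4).tolist())
im=cv2.imread("pics/top0.png");
for z,l in((.09,L),(.09,np.array([[0,0],[0,.246],[-.112,.2]])),(.126,np.array([[-.0435,0],[.0435,0],[.0435,.246],[-.0435,.246]])),(.138,np.array([[-.058,-.006]])),(.177,np.array([[-.058-.0616*np.cos(.0),-.006]]))):
    l=w(p,l);l[:,2]=z
    for u in proj("top",l): cv2.circle(im,tuple((u*8).round().astype(int).tolist()),4,(0,0,255),-1,shift=3)
crop(im,"tc2",165,115,415,280,3.2)
E
```

```text
t [0.5737 0.0563 0.0422] [ 0.1 -0.5 -0.2 -0.1  0.5  0.1 -0.5  0.5]
s [0.5758 0.0575 0.0433] [ 0.1  0.2  0.1  0.4 -1.  -0.3  0.9 -0.6]
ts [0.5745 0.0569 0.0427] [-0.1 -0.8 -0.5 -0.5  0.3 -0.3 -0.7  0.2 -0.2 -0.1 -0.   0.  -1.2 -0.9
  0.5 -1. ]
top [[0.6773, -0.0675], [0.5856, -0.087], [0.4815, -0.1034]] [[0.0973, -0.1287], [0.0049, -0.1442], [-0.0997, -0.1562]]
scene [[0.6814, -0.0671], [0.5946, -0.0837], [0.4916, -0.1019]] [[0.1015, -0.1284], [0.014, -0.1414], [-0.0896, -0.1551]]
```

View pics/tc2.png

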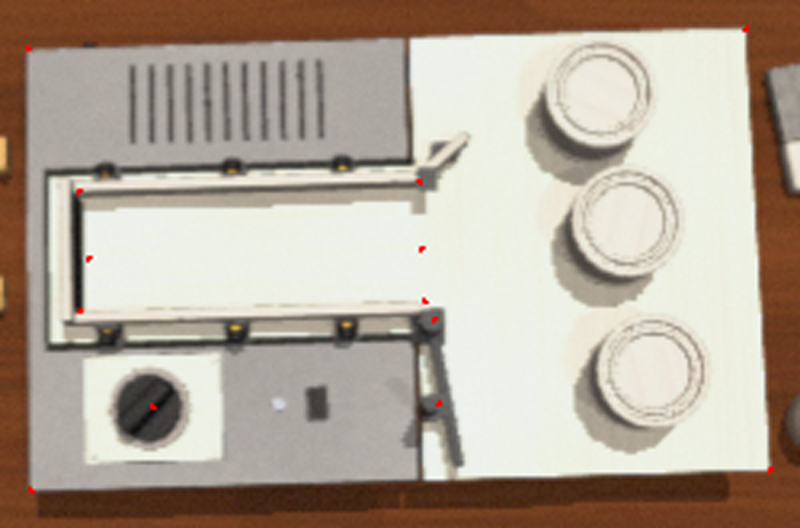

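```bash
cat >> h.py <<'E'
P=(.574,.0567,.0425)
def toL(X): 
    d=np.asarray(X)[:2]-P[:2]; c,s=np.cos(P[2]),np.sin(P[2]); return np.array([c*d[0]+s*d[1],-s*d[0]+c*d[1]])
def toW(l):
    c,s=np.cos(P[2]),np.sin(P[2]); return np.array([P[0]+c*l[0]-s*l[1],P[1]+s*l[0]+c*l[1]])
from scipy.spatial.transform import Rotation as Ro
def here():
    s=sense(); R=Ro.from_euler("xyz",s["orientation"]).as_matrix()
    print("t",round(s["time_s"],3),"local mm",(toL(s["eef_pos"])*1e3).round(1),"h",round((s["eef_pos"][2]-.09)*1e3,1),"yaw-psi",round(s["orientation"][2]-P[2],3),"F",s["contact_force"].round(1),"op",round(s["opening"]*1e3,1),"q",s["q"].round(2))
    return s,R
def go(*pts,yaw=None):
    """pts: (x mm,y mm,h mm) local"""
    s,R=here(); y0=s["orientation"][2]
    for p in pts:
        X=np.r_[toW(np.array(p[:2])/1e3),.09+p[2]/1e3]
        d=R.T@(X-s["eef_pos"]); print(p,"cm",(d*100).round(2), "spin",None if yaw is None else round((y0-P[2]-yaw+np.pi)%(2*np.pi)-np.pi,3))
E
python3 - <<'E'
from h import *
print(robot.tip_reach)
go((5,-210,150),(5,-210,28),yaw=-np.pi/2)
E
```

```text
0.011
t 1.1 local mm [-455.2 -645.5] h 152.3 yaw-psi -2.947 F [ 0.2 -0.2  0.1] op 85.5 q [-1.45  0.22  1.61 -0.    1.31 -0.11]
(5, -210, 150) cm [-53.56   0.23 -33.84] spin -1.376
(5, -210, 28) cm [-53.56  12.43 -33.84] spin -1.376
```

```bash
python3 -m jog '[-5,0,-3.2,-0.17,-10,0,-6.3,-0.34,-15,0,-9.5,-0.51,-20,0,-12.6,-0.68,-25,0,-15.8,-0.85,-30,0,-19,-1.02,-35,0,-22.1,-1.19,-40,0,-25.3,-1.376]' 0.06 20; python3 - <<'E'
from h import *
go((5,-210,150),(5,-210,28),yaw=-np.pi/2)
E
```

```text
time_s: 2.1
eef_pos: [0.4774, -0.2664, 0.2427]
orientation: [-1.57, -0.001, -1.523]
contact_force: [0.3, 0.2, 0.7]
opening: 0.04
t 2.1 local mm [-110.2 -318.7] h 152.7 yaw-psi -1.565 F [0.3 0.2 0.7] op 40.0 q [-0.64  0.05  1.8  -0.    1.29 -0.69]
(5, -210, 150) cm [-10.8    0.27  11.58] spin 0.006
(5, -210, 28) cm [-10.82  12.47  11.57] spin 0.006
```

```bash
python3 -m jog '[-5,0.2,5.5,0,-10.8,1,11.6,0.006,-10.8,6,11.6,0.006,-10.8,10,11.6,0.006,-10.8,12.4,11.6,0.006,-10.8,12.4,11.6,0.006]'; python3 - <<'E'
from h import *
go((5,-190,28),(1,-70,28),(1,76,28),yaw=-np.pi/2)
im=grab("top","t1"); crop(im,"t1c",165,115,415,280,3.2)
E
```

```text
time_s: 2.85
eef_pos: [0.5854, -0.154, 0.1154]
orientation: [-1.576, 0.002, -1.534]
contact_force: [0.4, -0.6, 0.6]
opening: 0.0403
t 2.85 local mm [   2.4 -211. ] h 25.4 yaw-psi -1.577 F [ 0.4 -0.6  0.6] op 40.3 q [-0.37  0.31  1.75 -0.    1.08 -0.41]
(5, -190, 28) cm [-2.1  -0.26  0.24] spin -0.006
(1, -70, 28) cm [-14.1   -0.22  -0.23] spin -0.006
(1, 76, 28) cm [-28.7   -0.19  -0.32] spin -0.006
```

View pics/t1c.png

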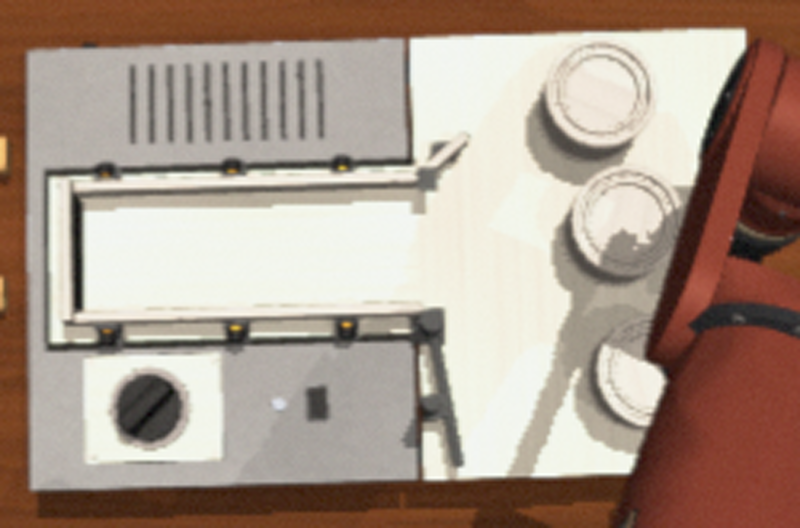

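```bash
python3 -m jog '[-1.5,-0.2,0.2,0,-3.5,-0.2,0.1,0,-5.5,-0.2,0,0,-7.5,-0.2,-0.1,0,-9.5,-0.2,-0.1,0,-11.5,-0.2,-0.1,0,-13,-0.2,-0.1,0,-13.5,-0.2,-0.1,0]'; python3 - <<'E'
from h import *
go((1.5,-70,28),(1.5,76,28),yaw=-np.pi/2)
im=grab("top","t2"); crop(im,"t2c",165,115,415,280,3.2)
im=grab("scene","s2"); crop(im,"s2c",140,110,400,310,3)
E
```

```text
time_s: 3.9
eef_pos: [0.5825, -0.0193, 0.1218]
orientation: [-1.568, -0.002, -1.533]
contact_force: [0.1, -6.3, 5.6]
opening: 0.0406
t 3.9 local mm [  5.2 -76.3] h 31.8 yaw-psi -1.575 F [ 0.1 -6.3  5.6] op 40.6 q [-0.15  0.26  1.81 -0.    1.07 -0.19]
(1.5, -70, 28) cm [-0.63  0.38 -0.38] spin -0.005
(1.5, 76, 28) cm [-15.23   0.35  -0.45] spin -0.005
```

View pics/t2c.png

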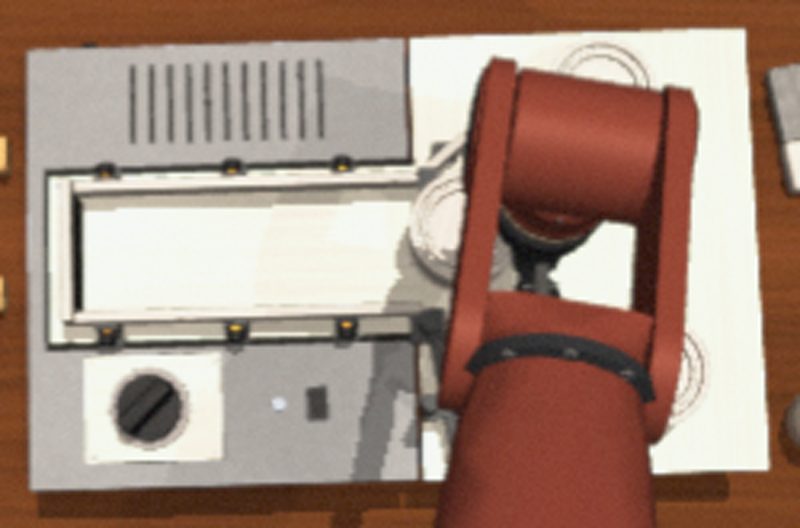

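View pics/s2c.png

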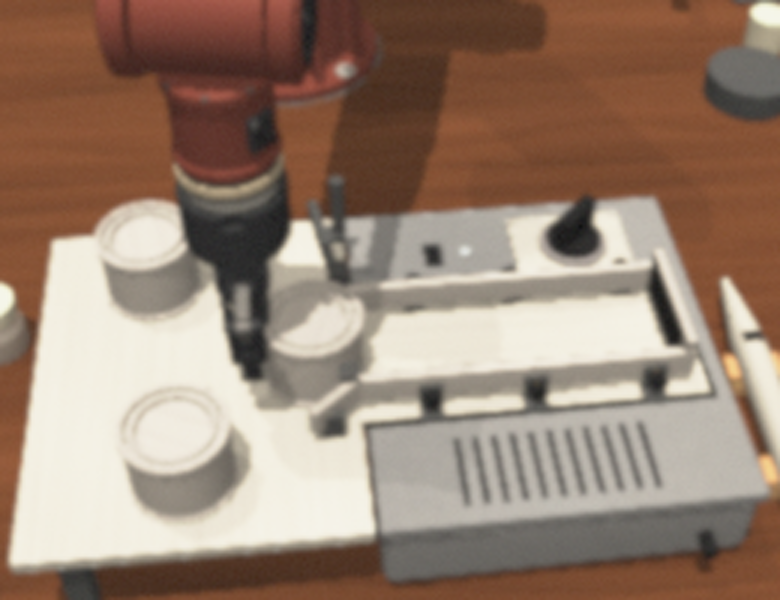

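```bash
python3 -m jog '[-1,0.2,-0.3,0,-3,0.2,-0.35,0,-5,0.2,-0.35,0,-7.5,0.2,-0.35,0,-10,0.2,-0.35,0,-12.5,0.2,-0.35,0,-14.5,0.2,-0.35,0,-15.2,0.2,-0.35,0]'; python3 - <<'E'
from h import *
go((1.5,76,28),(1.5,50,100),(155,-129,120),yaw=-np.pi)
im=grab("scene","s3"); crop(im,"s3c",140,110,400,310,3)
here()
E
```

```text
time_s: 5.0
eef_pos: [0.5722, 0.1319, 0.1183]
orientation: [-1.572, -0.001, -1.534]
contact_force: [0.0, -6.0, 5.2]
opening: 0.0401
t 5.0 local mm [ 1.4 75.2] h 28.3 yaw-psi -1.576 F [ 0.  -6.   5.2] op 40.1 q [ 0.11  0.27  1.8  -0.    1.07  0.07]
(1.5, 76, 28) cm [-0.08  0.03  0.01] spin 1.566
(1.5, 50, 100) cm [ 2.53 -7.17  0.02] spin 1.566
(155, -129, 120) cm [20.35 -9.16 15.46] spin 1.566
t 5.05 local mm [ 1.4 75.8] h 28.2 yaw-psi -1.576 F [ 0.7 -2.4  1.8] op 40.5 q [0.11 0.27 1.8  0.   1.07 0.07]
```

View pics/s3c.png

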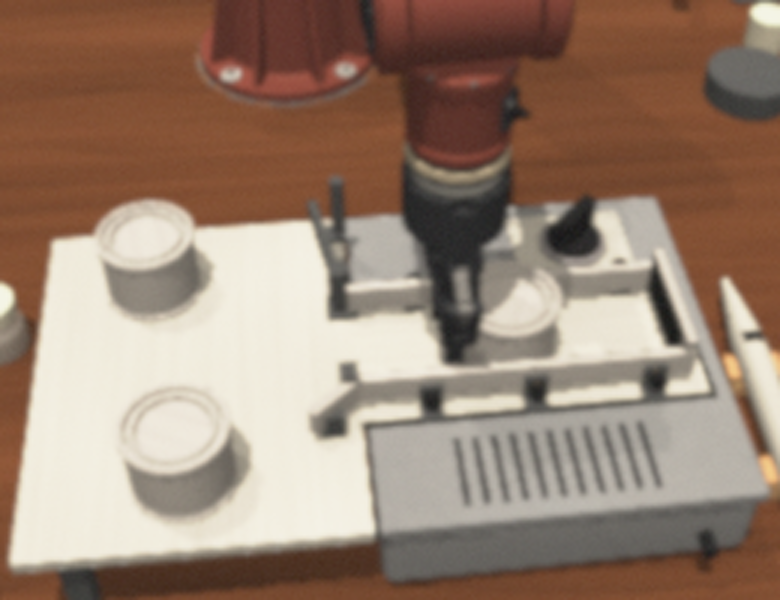

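```bash
python3 -m jog '[0.5,-4,0,0.1,1.5,-8.5,0.5,0.28,4,-9.2,3,0.46,8,-9.2,6.5,0.64,12,-9.2,10,0.82,16,-9.2,13.5,1,19,-9.2,16.2,1.18,20.4,-9.2,17,1.36]'; python3 - <<'E'
from h import *
im=grab("top","t4"); crop(im,"t4c",165,115,415,280,3.2)
im=grab("scene","s4")
for t in ("tin1_mid","tin2_mid"):
  for n in("top","scene"):
    for fn in(eyes.spot_point,eyes.look_for):
        print(t,n,[( (toL(d["at"])*1e3).round(1),round(d["at"][2],3),round(d["p"],2)) for d in fn(t,n)[:4]])
go((170,-129,28),(170,-129,120),yaw=-np.pi)
E
```

```text
time_s: 6.05
eef_pos: [0.7498, -0.0674, 0.2075]
orientation: [-1.574, -0.003, -2.903]
contact_force: [-0.1, -0.1, -0.9]
opening: 0.0399
tin1_mid top [(array([-54.4,  -4.2]), 0.113, 0.4)]
tin1_mid top []
tin1_mid scene [(array([-100.7, -158.7]), 0.122, 0.66)]
tin1_mid scene [(array([ -88.7, -126.8]), 0.149, 0.53), (array([-117.6, -306.6]), 0.039, 0.49)]
tin2_mid top [(array([  2.5, 121.9]), 0.122, 0.69)]
tin2_mid top [(array([ -0.9, 120.3]), 0.146, 0.75), (array([-132.3, -305. ]), 0.058, 0.58)]
tin2_mid scene [(array([  2.8, 123.2]), 0.125, 0.77)]
tin2_mid scene [(array([ 16.7, 121.5]), 0.148, 0.74)]
t 6.55 local mm [ 170.3 -129.1] h 120.5 yaw-psi -2.936 F [ 0.   0.3 -0.1] op 40.3 q [-0.18  0.51  1.3   0.    1.34  1.14]
(170, -129, 28) cm [ 0.02  9.25 -0.02] spin 0.206
(170, -129, 120) cm [ 0.02  0.05 -0.02] spin 0.206
```

View pics/t4c.png

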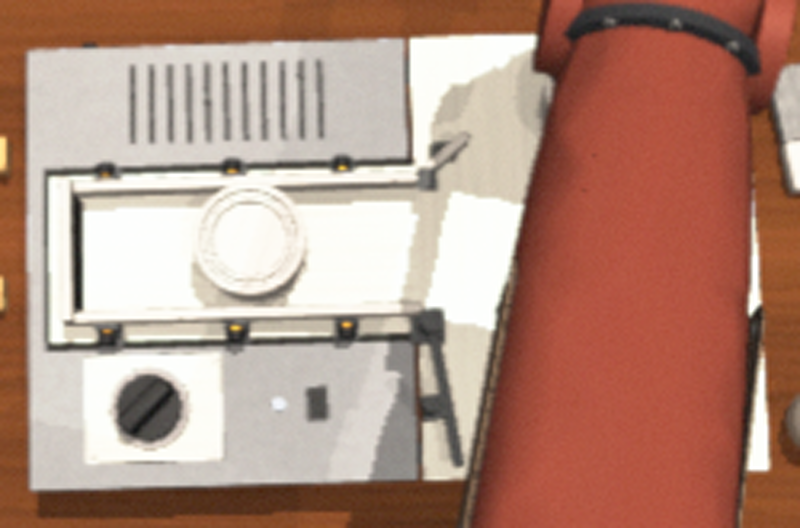

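```bash
python3 -m jog '[0,3,0,0.1,0,6.5,0,0.206,0,9.2,0,0.206,0,9.2,0,0.206]'; python3 - <<'E'
from h import *
go((46,-129,28),(70,-129,28),yaw=-np.pi)
E
```

```text
time_s: 7.05
eef_pos: [0.7472, -0.0651, 0.1146]
orientation: [-1.572, -0.007, -3.1]
contact_force: [-0.9, -0.7, -0.4]
opening: 0.0402
t 7.05 local mm [ 167.9 -129.1] h 24.6 yaw-psi -3.142 F [-0.9 -0.7 -0.4] op 40.2 q [-0.18  0.59  1.36  0.    1.2   1.35]
(46, -129, 28) cm [12.19 -0.26 -0.  ] spin -0.001
(70, -129, 28) cm [ 9.79 -0.27 -0.  ] spin -0.001
```

```bash
python3 -m jog '[1.5,-0.1,0,0,3.5,-0.1,0,0,5.5,-0.1,0,0,7.5,-0.1,0,0,9.2,-0.1,0,0,10.6,-0.1,0,0,11.6,-0.1,0,0,12.1,-0.1,0,0]'; python3 - <<'E'
from h import *
im=grab("scene","s5"); crop(im,"s5c",140,110,400,310,3)
here()
for n in("top","scene"):
        print(n,[( (toL(d["at"])*1e3).round(1),round(d["at"][2],3),round(d["p"],2)) for d in eyes.spot_point("tin3_mid",n)[:4]])
go((47,-129,28),(65,-129,120),(0,-200,120),yaw=-np.pi/2)
E
```

```text
time_s: 8.05
eef_pos: [0.6308, -0.0713, 0.1215]
orientation: [-1.57, 0.005, -3.101]
contact_force: [4.3, 1.1, 3.3]
opening: 0.0403
t 8.1 local mm [  50.6 -130.3] h 31.2 yaw-psi -3.143 F [2.5 0.7 2. ] op 40.1 q [-0.22  0.36  1.68  0.    1.1   1.31]
top []
scene [(array([   8.3, -125.5]), 0.119, 0.8)]
t 8.2 local mm [  50.6 -130.3] h 30.4 yaw-psi -3.143 F [ 2.4 -0.9  4. ] op 39.8 q [-0.22  0.36  1.68 -0.    1.1   1.31]
(47, -129, 28) cm [ 0.36  0.24 -0.13] spin -1.572
(65, -129, 120) cm [-1.46 -8.95 -0.12] spin -1.572
(0, -200, 120) cm [ 5.03 -8.97  6.99] spin -1.572
```

View pics/s5c.png

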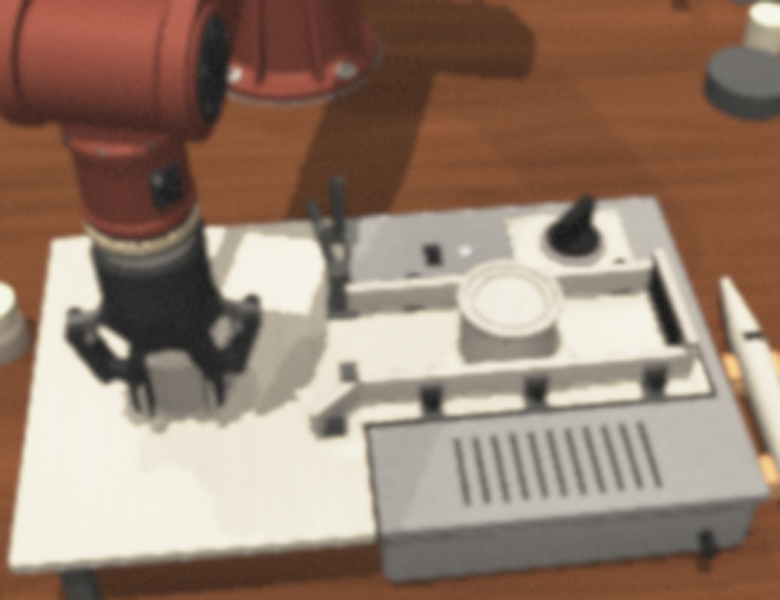

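```bash
python3 -m jog '[-1.2,-1,0,0,-1.5,-6,0,-0.15,-1.5,-9,1,-0.33,0,-9,4,-0.51,3,-9,6.5,-0.69,4.6,-9,7,-0.87,4.6,-9,7,-1.05,4.6,-9,7,-1.23]'; python3 -m jog '[0,0,0,-0.17,0,0,0,-0.34]'; python3 - <<'E'
from h import *
go((5,-200,28),yaw=-np.pi/2)
im=grab("top","t6"); crop(im,"t6c",165,115,415,280,3.2)
E
```

```text
time_s: 9.2
eef_pos: [0.5848, -0.1428, 0.2082]
orientation: [-1.575, 0.0, -1.865]
contact_force: [-0.1, -0.5, -0.3]
opening: 0.0402
time_s: 9.45
eef_pos: [0.585, -0.1425, 0.2081]
orientation: [-1.575, 0.002, -1.525]
contact_force: [-0.9, 0.2, 0.0]
opening: 0.0404
t 9.45 local mm [   2.5 -199.5] h 118.1 yaw-psi -1.568 F [-0.9  0.2  0. ] op 40.4 q [-0.36  0.2   1.7  -0.    1.25 -0.4 ]
(5, -200, 28) cm [0.07 9.01 0.29] spin 0.003
```

View pics/t6c.png

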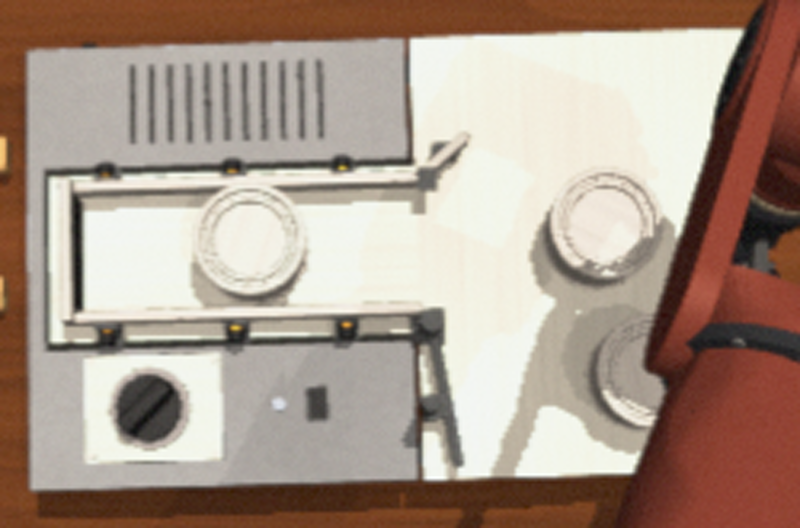

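```bash
python3 -m jog '[0,4,0,0,0,7.5,0,0,0,9,0,0,-1.5,9,0,0,-3.5,9,0,0,-5.5,9,-0.1,0,-7.5,9,-0.1,0,-9.5,9,-0.1,0]'; python3 - <<'E'
from h import *
go((1.5,-90,28),(1.5,76,28),yaw=-np.pi/2)
E
```

```text
time_s: 10.5
eef_pos: [0.5818, -0.0469, 0.1206]
orientation: [-1.569, -0.001, -1.53]
contact_force: [0.6, -2.6, 2.1]
opening: 0.0405
t 10.5 local mm [   3.4 -103.8] h 30.6 yaw-psi -1.573 F [ 0.6 -2.6  2.1] op 40.5 q [-0.2   0.26  1.81 -0.    1.07 -0.24]
(1.5, -90, 28) cm [-1.38  0.26 -0.2 ] spin -0.002
(1.5, 76, 28) cm [-17.98   0.24  -0.23] spin -0.002
```

```bash
python3 -m jog '[-2,0.2,-0.2,0,-4,0.2,-0.2,0,-6,0.2,-0.2,0,-8.5,0.2,-0.2,0,-11,0.2,-0.2,0,-13.5,0.2,-0.2,0,-16,0.2,-0.2,0,-17.8,0.2,-0.2,0]'; python3 - <<'E'
from h import *
go((1.5,76,28),(-165,-156,120),yaw=0)
im=grab("scene","s7"); crop(im,"s7c",140,110,400,310,3)
E
```

```text
time_s: 11.5
eef_pos: [0.5718, 0.13, 0.1176]
orientation: [-1.571, -0.003, -1.53]
contact_force: [0.3, -7.9, 4.6]
opening: 0.0402
t 11.5 local mm [ 0.9 73.4] h 27.6 yaw-psi -1.572 F [ 0.3 -7.9  4.6] op 40.2 q [ 0.11  0.27  1.8  -0.    1.07  0.07]
(1.5, 76, 28) cm [-0.26 -0.04  0.06] spin -1.572
(-165, -156, 120) cm [ 22.99  -9.17 -16.56] spin -1.572
```

View pics/s7c.png

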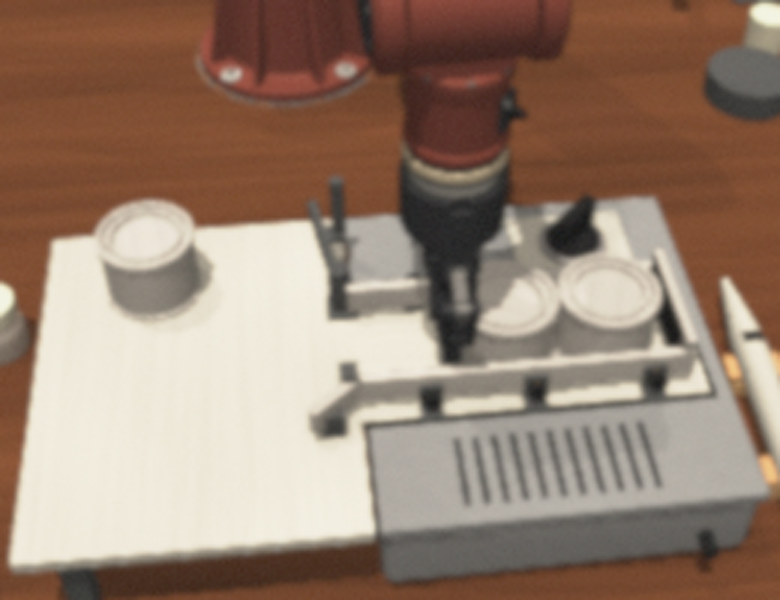

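```bash
python3 -m jog '[0.5,-4,0,0.1,2,-8.5,0,0.28,6,-9.5,-2,0.46,10.5,-9.5,-4.5,0.64,15,-9.5,-8,0.82,19,-9.5,-12,1,22,-9.5,-15.5,1.18,23,-9.2,-16.6,1.36]';  python3 -m jog '[0,0,0,0.18,0,0,0,0.206]'; python3 - <<'E'
from h import *
go((-165,-156,120),(-165,-156,28),yaw=-np.pi)
im=grab("scene","s8"); crop(im,"s8c",140,110,400,310,3)
im=grab("top","t8"); crop(im,"t8c",165,115,415,280,3.2)
E
```

```text
time_s: 12.55
eef_pos: [0.4129, -0.106, 0.2078]
orientation: [-1.575, -0.001, -2.899]
contact_force: [0.3, 0.1, 0.2]
opening: 0.0404
time_s: 12.8
eef_pos: [0.4144, -0.1053, 0.2081]
orientation: [-1.574, -0.002, -3.097]
contact_force: [0.2, -0.6, -0.3]
opening: 0.0402
t 12.8 local mm [-166.3 -155. ] h 118.1 yaw-psi -3.139 F [ 0.2 -0.6 -0.3] op 40.2 q [-0.41 -0.19  2.09  0.    1.24  1.11]
(-165, -156, 120) cm [-0.13 -0.19  0.1 ] spin 0.003
(-165, -156, 28) cm [-0.14  9.01  0.12] spin 0.003
```

View pics/t8c.png

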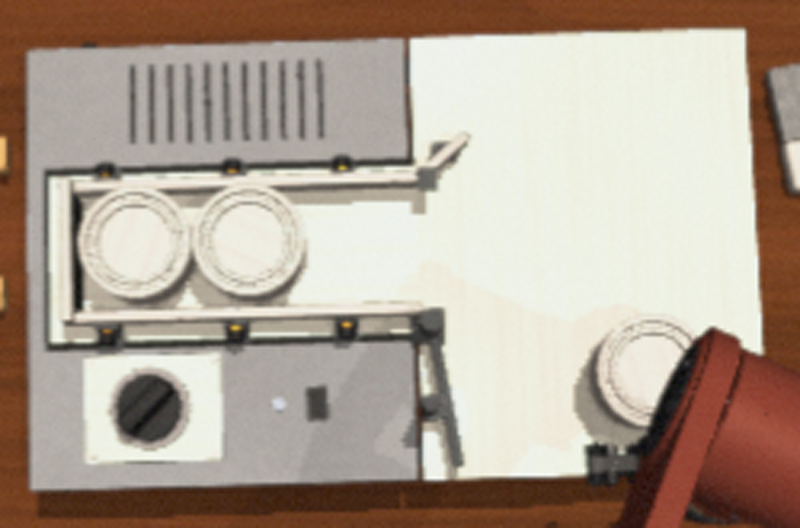

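View pics/s8c.png

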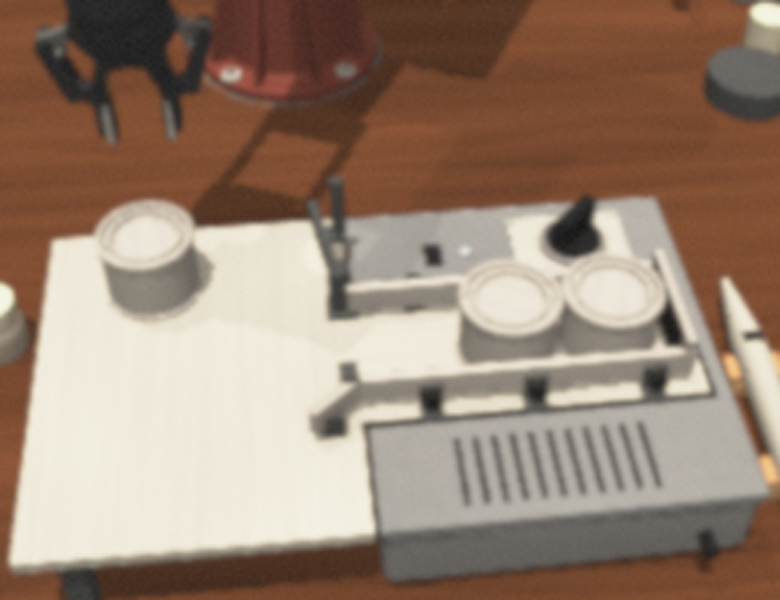

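```bash
python3 -m jog '[0,4,0,0,0,7.5,0,0,0,9,0.1,0,-1.5,9,0.1,0,-3.5,9,0.1,0,-5.5,9,0.1,0,-7.5,9,0.1,0,-9,9,0.1,0]'; python3 - <<'E'
from h import *
go((-45,-156,28),yaw=-np.pi)
E
```

```text
time_s: 13.9
eef_pos: [0.507, -0.1037, 0.1204]
orientation: [-1.57, 0.0, -3.096]
contact_force: [-5.3, -0.4, 3.7]
opening: 0.0401
t 13.9 local mm [ -73.7 -157.4] h 30.4 yaw-psi -3.138 F [-5.3 -0.4  3.7] op 40.1 q [-0.34  0.13  1.96 -0.    1.05  1.19]
(-45, -156, 28) cm [-2.87  0.24 -0.13] spin 0.003
```

```bash
python3 -m jog '[-1.2,0.1,0,0,-2.2,0.1,0,0,-2.8,0.1,0,0,-2.9,0.1,0,0,-1.8,-0.5,0,0,-1.2,-5,0,0,-1.2,-9,0,0.1]'; python3 - <<'E'
from h import *
go((3,-230,120),yaw=-np.pi/2)
im=grab("scene","s9"); crop(im,"s9c",140,110,400,310,3)
for n in("scene",):
        print(n,[( (toL(d["at"])*1e3).round(1),round(d["at"][2],3),round(d["p"],2)) for d in eyes.spot_point("tin3_mid",n)[:4]])
E
```

```text
time_s: 14.78
eef_pos: [0.5167, -0.1029, 0.2103]
orientation: [-1.571, 0.001, 3.083]
contact_force: [1.2, 0.2, 0.5]
opening: 0.04
t 14.775 local mm [ -64.  -157.1] h 120.3 yaw-psi 3.041 F [1.2 0.2 0.5] op 40.0 q [-0.33  0.04  1.88  0.    1.23  1.3 ]
(3, -230, 120) cm [-7.4   0.04  6.58] spin -1.672
scene [(array([  6.9, 344.9]), -0.003, 0.55), (array([  8.3, 203. ]), 0.123, 0.19)]
```

View pics/s9c.png

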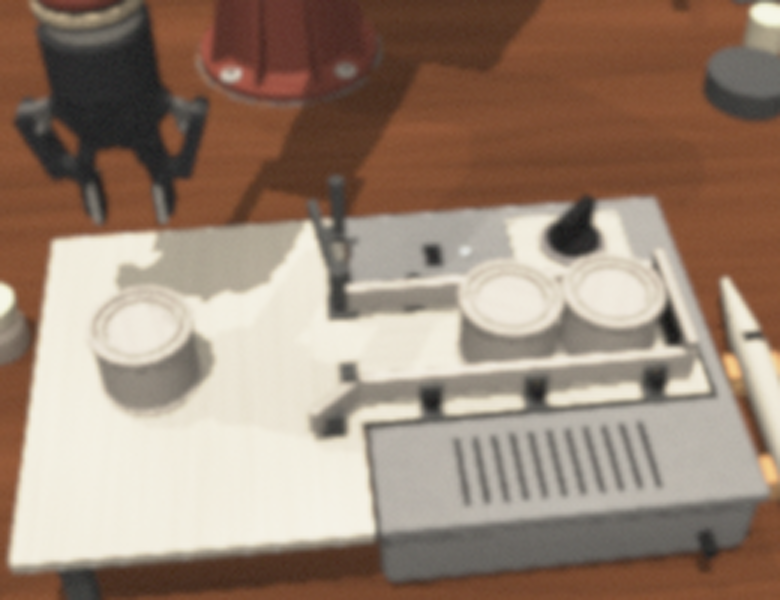

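```bash
python3 -m jog '[-2,0,2,-0.17,-4.5,0,4,-0.34,-6.5,0,5.5,-0.51,-7.1,0,6.2,-0.68,-7.1,0,6.2,-0.85,-7.1,0,6.2,-1.02,-7.1,0,6.2,-1.19,-7.1,0,6.2,-1.36]'; python3 -m jog '[0,0,0,-0.16,0,0,0,-0.312]'; python3 - <<'E'
from h import *
go((2,-226,28),yaw=-np.pi/2)
im=grab("top","t10"); crop(im,"t10c",165,115,415,280,3.2)
E
```

```text
time_s: 15.88
eef_pos: [0.5843, -0.1687, 0.2084]
orientation: [-1.571, 0.001, -1.831]
contact_force: [-0.2, -0.6, 0.6]
opening: 0.0406
time_s: 16.12
eef_pos: [0.5843, -0.1687, 0.2085]
orientation: [-1.57, 0.0, -1.519]
contact_force: [0.2, -0.3, 0.1]
opening: 0.0401
t 16.125 local mm [   0.8 -225.6] h 118.5 yaw-psi -1.562 F [ 0.2 -0.3  0.1] op 40.1 q [-0.4   0.21  1.69  0.    1.24 -0.45]
(2, -226, 28) cm [0.04 9.05 0.12] spin 0.009
```

View pics/t10c.png

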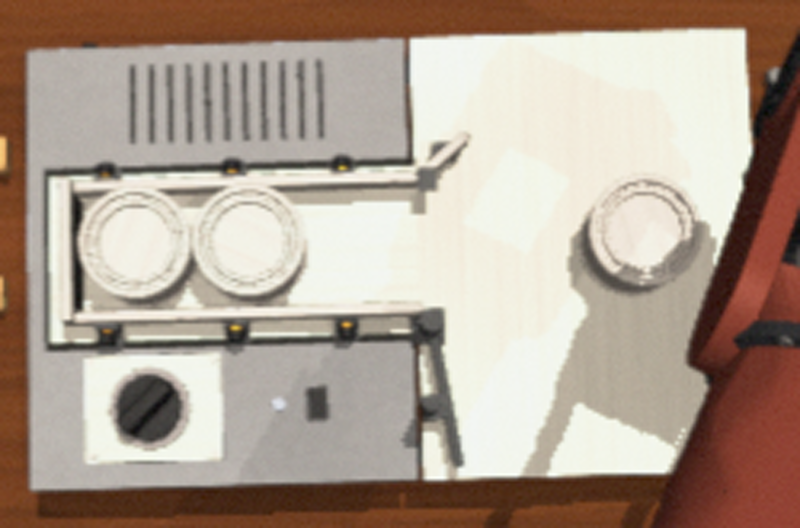

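Third tin is at crop (642,230), about (0, -156) in shaker axes, and the first two stand in the lane. Descending behind it and pushing it up to the mouth.

```bash
python3 -m jog '[0,4,0,0,0,7.5,0,0,0,9,0,0,-1.5,9,0.1,0,-3.5,9,0.1,0,-6,9,0.1,0,-8.5,9,0.1,0,-11,9,0.1,0]'; python3 - <<'E'
from h import *
go((1.5,-100,28),(1.5,0,28),yaw=-np.pi/2)
E
```

```text
time_s: 17.18
eef_pos: [0.5816, -0.0575, 0.1212]
orientation: [-1.567, -0.001, -1.524]
contact_force: [-0.8, -1.6, -1.9]
opening: 0.0402
t 17.175 local mm [   2.8 -114.4] h 31.2 yaw-psi -1.566 F [-0.8 -1.6 -1.9] op 40.2 q [-0.22  0.26  1.8  -0.    1.07 -0.26]
(1.5, -100, 28) cm [-1.44  0.31 -0.12] spin 0.004
(1.5, 0, 28) cm [-11.44   0.3   -0.08] spin 0.004
```

```bash
python3 -m jog '[-2,0.2,-0.1,0,-4,0.2,-0.1,0,-6,0.2,-0.1,0,-8,0.2,-0.1,0,-9.5,0.2,-0.1,0,-10.4,0.2,-0.1,0,-11,0.2,-0.1,0,-11.4,0.2,-0.1,0]'; python3 - <<'E'
from h import *
go((1.5,0,28),yaw=-np.pi/2)
im=grab("scene","s11"); crop(im,"s11c",140,110,400,310,3)
here()
E
```

```text
time_s: 18.18
eef_pos: [0.5764, 0.0538, 0.1198]
orientation: [-1.566, -0.004, -1.523]
contact_force: [0.4, -11.6, 6.2]
opening: 0.0401
t 18.175 local mm [ 2.3 -3. ] h 29.8 yaw-psi -1.566 F [  0.4 -11.6   6.2] op 40.1 q [-0.03  0.25  1.82 -0.    1.07 -0.07]
(1.5, 0, 28) cm [-0.3   0.18 -0.08] spin 0.005
t 18.225 local mm [ 2.3 -2.9] h 29.9 yaw-psi -1.566 F [ 0.4 -7.2  6. ] op 39.8 q [-0.03  0.25  1.82 -0.    1.07 -0.07]
```

View pics/s11c.png

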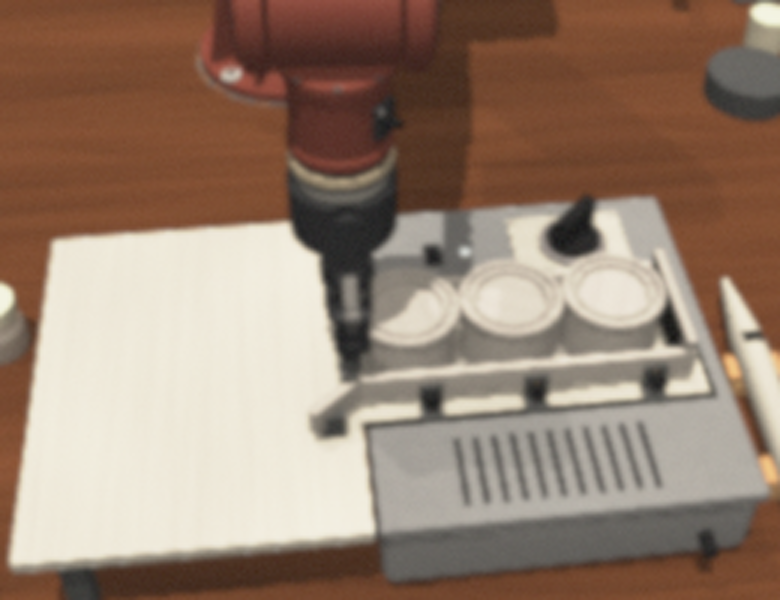

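```bash
python3 -m jog '[-0.2,0.1,-0.1,0,-0.4,0.1,-0.1,0,-0.5,0.1,-0.1,0,-0.5,0.1,-0.1,0]'; python3 - <<'E'
from h import *
here()
E
```

```text
time_s: 18.73
eef_pos: [0.5763, 0.0568, 0.1198]
orientation: [-1.564, -0.007, -1.524]
contact_force: [0.8, -12.1, 8.3]
opening: 0.04
t 18.725 local mm [2.3 0. ] h 29.8 yaw-psi -1.566 F [  0.8 -12.1   8.3] op 40.0 q [-0.02  0.25  1.82 -0.01  1.06 -0.06]
```

```bash
python3 -m jog '[-0.2,0,0,0,-0.3,0,0,0,-0.3,0,0,0]'; python3 - <<'E'
from h import *
here()
E
python3 -m jog '[1,-0.5,0,0,3,-1,0,0,5,-5,0,0,5,-10,0,0,5,-10,0,0]' ; python3 - <<'E'
from h import *
im=grab("top","t12"); crop(im,"t12c",165,115,415,280,3.2)
im=grab("scene","s12"); crop(im,"s12c",140,110,400,310,3)
for n in("top","scene"):
  for t in("gate_pull","gate_hinge"):
    print(n,t,[( (toL(d["at"])*1e3).round(1),round(d["at"][2],3),round(d["p"],2)) for d in eyes.spot_point(t,n)[:4]])
here()
E
```

```text
time_s: 19.1
eef_pos: [0.5763, 0.0578, 0.1199]
orientation: [-1.564, -0.011, -1.523]
contact_force: [0.2, -17.0, 8.1]
opening: 0.0398
t 19.1 local mm [2.3 1. ] h 29.9 yaw-psi -1.566 F [  0.2 -17.    8.1] op 39.8 q [-0.02  0.25  1.82 -0.01  1.06 -0.06]
time_s: 19.73
eef_pos: [0.5787, 0.0123, 0.222]
orientation: [-1.56, -0.0, -1.525]
contact_force: [-0.3, 0.2, 0.9]
opening: 0.0402
top gate_pull []
top gate_hinge []
scene gate_pull [(array([-122.4,   -0.2]), 0.159, 0.83)]
scene gate_hinge [(array([-57.9,  -7.7]), 0.116, 0.55)]
t 20.025 local mm [ -1.9 -43.5] h 124.2 yaw-psi -1.567 F [-0.6 -0.6 -0.6] op 40.2 q [-0.1   0.14  1.76  0.    1.25 -0.15]
```

View pics/t12c.png

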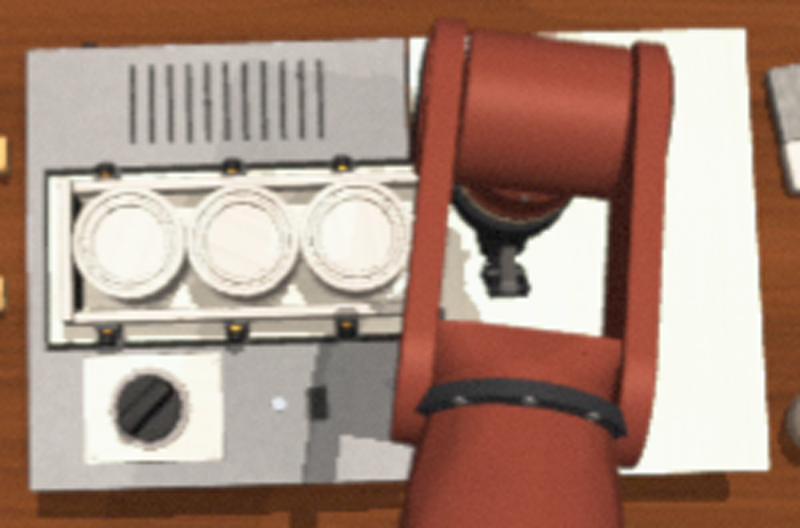

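View pics/s12c.png

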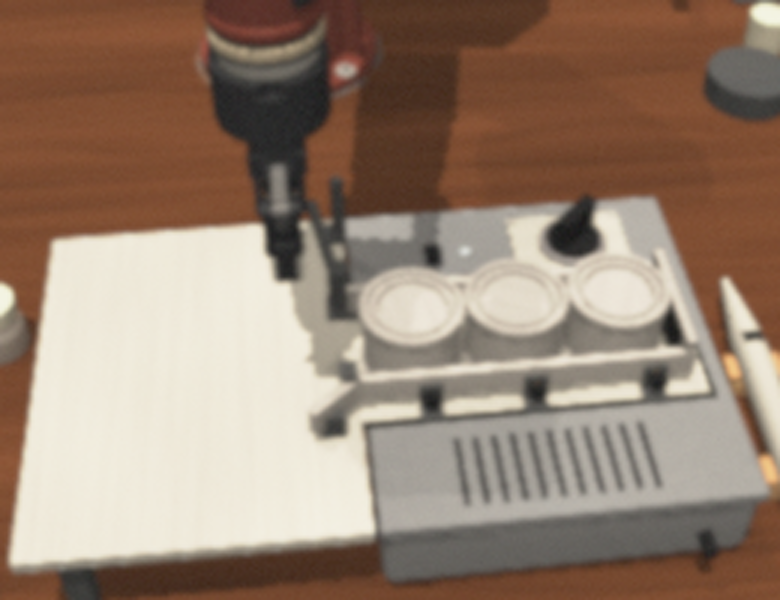

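```bash
python3 - <<'E'
from h import *
a=unproj("top",[[165+431/3.2,115+405/3.2]],.177)[0]; b=unproj("scene",[[140+336/3,110+181/3]],.177)[0]
for X in(a,b): 
    l=toL(X)*1e3; d=l-[-58,-6]; print(l.round(1),"th",round(-.229-np.arctan2(d[1],d[0]),3),(-.229-np.arctan2(d[1],d[0]))%(2*np.pi), np.hypot(*d).round(1))
for nm,tip in(("top",(458,462)),):
    l=toL(unproj("top",[[165+tip[0]/3.2,115+tip[1]/3.2]],.122)[0])*1e3; d=l-[-58,-6]; print("tip",l.round(1),-np.arctan2(d[1],d[0]))
im=cv2.imread("pics/top0.png"); crop(im,"g0",270,165,330,270,6)
im=cv2.imread("pics/scene12.png") if 0 else cv2.imread("pics/s12.png"); crop(im,"g1",220,150,320,250,6)
for th in np.arange(2.9,-.01,-.3):
    A=-.229-th; print(round(th,2),(np.array([-58,-6])+61.6*np.array([np.cos(A),np.sin(A)])).round(1))
E
```

```text
[-121.3   -1. ] th -3.292 2.991034415987252 63.5
[-117.9   -1.2] th -3.291 2.992654784036683 60.1
tip [-159.2  -21.2] 2.9921361463409846
2.9 [-119.6   -6.8]
2.6 [-116.6  -24.9]
2.3 [-108.4  -41.4]
2.0 [-95.7 -54.7]
1.7 [-79.6 -63.7]
1.4 [-61.6 -67.5]
1.1 [-43.3 -65.8]
0.8 [-26.2 -58.8]
0.5 [-12.1 -47. ]
0.2 [ -2.  -31.6]
```

View pics/g0.png

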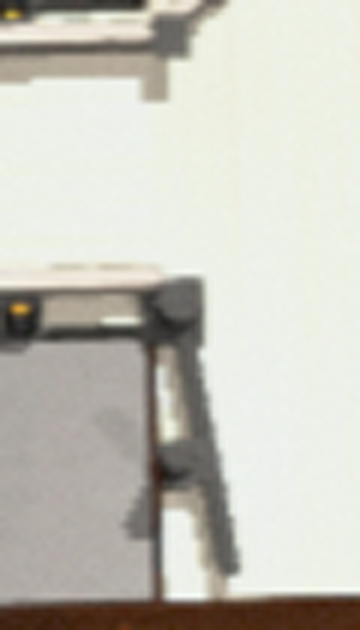

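View pics/g1.png

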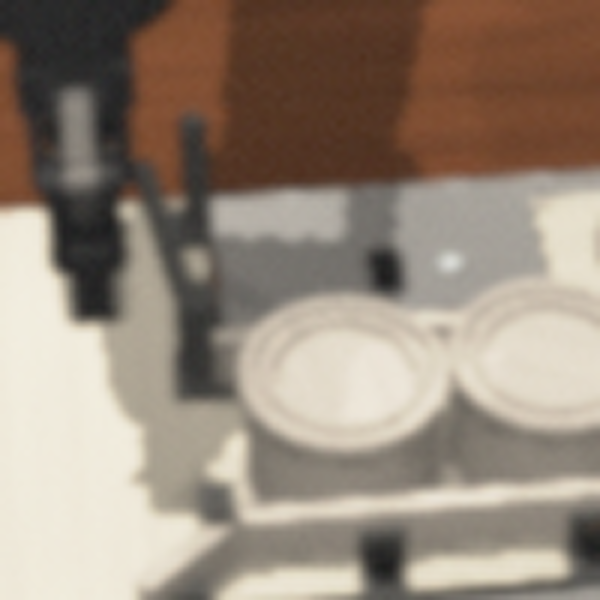

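```bash
python3 - <<'E'
from h import *
go((-119,-2,130),(-119,-2,62),yaw=-np.pi/2)
E
```

```text
t 20.025 local mm [ -1.9 -43.5] h 124.2 yaw-psi -1.567 F [-0.6 -0.6 -0.6] op 40.2 q [-0.1   0.14  1.76  0.    1.25 -0.15]
(-119, -2, 130) cm [ -4.19  -0.54 -11.7 ] spin 0.004
(-119, -2, 62) cm [ -4.19   6.26 -11.67] spin 0.004
```

```bash
python3 -m jog '[-1.5,-0.5,-4,0,-3,-0.5,-8,0,-4.2,-0.5,-11.7,0,-4.2,-0.5,-11.7,0,-4.2,-0.5,-11.7,0]'; python3 - <<'E'
from h import *
im=grab("scene","s13"); crop(im,"s13c",200,110,340,260,4)
im=grab("top","t13"); crop(im,"t13c",165,115,415,280,3.2)
go((-119,-2,62),yaw=-np.pi/2)
E
```

```text
time_s: 20.65
eef_pos: [0.4568, 0.0494, 0.2209]
orientation: [-1.571, -0.0, -1.525]
contact_force: [0.1, 0.2, -0.2]
opening: 0.0403
t 20.75 local mm [-116.7   -2.6] h 131.3 yaw-psi -1.568 F [0.7 0.3 0.1] op 40.2 q [-0.05 -0.13  2.01 -0.    1.26 -0.09]
(-119, -2, 62) cm [-0.06  6.93 -0.23] spin 0.003
```

View pics/s13c.png

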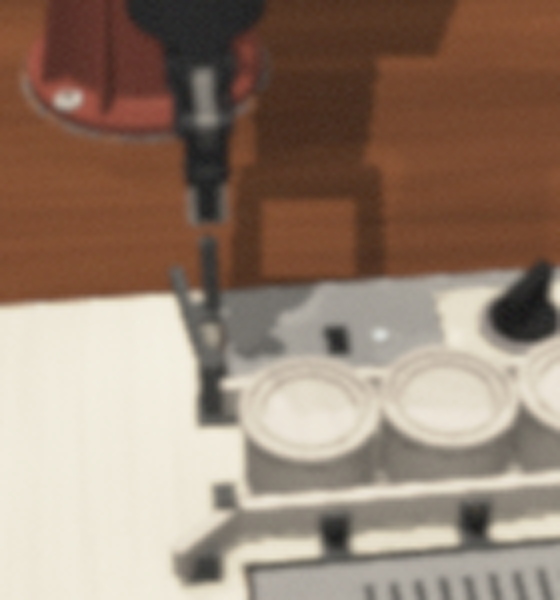

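View pics/t13c.png

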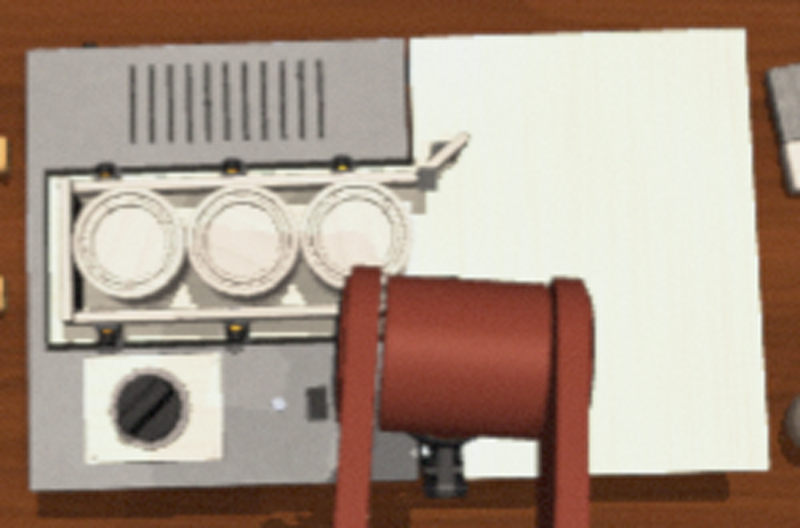

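```bash
python3 -m jog '[0,3,-0.2,0,0,5.5,-0.2,0,0,6.9,-0.2,0,0,6.9,-0.2,0]'; python3 - <<'E'
from h import *
here()
E
python3 -m jog '[0,0,0,0,0,0,0,0,0,0,0,0]' 0.9 20;  python3 - <<'E'
from h import *
here()
E
```

```text
time_s: 21.25
eef_pos: [0.4541, 0.0492, 0.1512]
orientation: [-1.574, 0.0, -1.525]
contact_force: [0.5, -0.3, 0.0]
opening: 0.0399
t 21.25 local mm [-120.1   -2.4] h 61.2 yaw-psi -1.568 F [ 0.5 -0.3  0. ] op 39.9 q [-0.05 -0.04  2.08  0.    1.11 -0.09]
time_s: 21.62
eef_pos: [0.4544, 0.0492, 0.1535]
orientation: [-1.571, -0.0, -1.525]
contact_force: [-5.3, -0.3, 6.6]
opening: 0.0114
t 21.625 local mm [-119.8   -2.4] h 63.5 yaw-psi -1.567 F [-5.3 -0.3  6.6] op 11.4 q [-0.05 -0.05  2.08 -0.    1.11 -0.09]
```

```bash
python3 - <<'E'
from h import *
c=np.array([-58,-6]); f=lambda th: c+61.6*np.array([np.cos(-.229-th),np.sin(-.229-th)])
s=f(2.98); print(s)
for th in (2.8,2.6,2.4,2.2,2.0,1.8,1.6,1.4): d=f(th)-s; print(th,"tx",round(-d[1]/10,2),"tz",round(d[0]/10,2))
E
```

```text
[-119.46010547   -1.85085124]
2.8 tx 1.11 tz 0.03
2.6 tx 2.31 tz 0.28
2.4 tx 3.44 tz 0.78
2.2 tx 4.44 tz 1.48
2.0 tx 5.29 tz 2.38
1.8 tx 5.94 tz 3.42
1.6 tx 6.37 tz 4.57
1.4 tx 6.56 tz 5.79
```

```bash
python3 -m jog '[1.1,0,0.05,0,2.3,0,0.3,0,3.4,0,0.8,0,4.4,0,1.5,0]'; python3 - <<'E'
from h import *
here()
im=grab("scene","s14"); crop(im,"s14c",200,110,340,260,4)
E
```

```text
time_s: 22.12
eef_pos: [0.4684, 0.0045, 0.1533]
orientation: [-1.58, -0.003, -1.522]
contact_force: [-13.5, -4.9, 12.6]
opening: 0.0114
t 22.125 local mm [-107.7  -47.7] h 63.3 yaw-psi -1.565 F [-13.5  -4.9  12.6] op 11.4 q [-0.14 -0.02  2.04 -0.01  1.12 -0.18]
```

View pics/s14c.png

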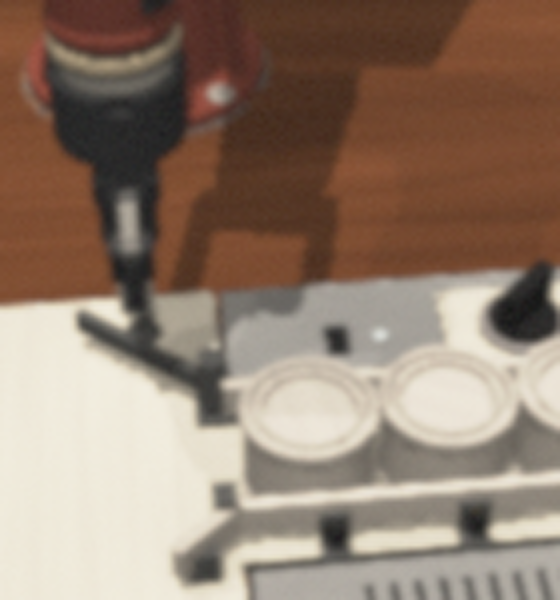

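```bash
python3 -m jog '[0.85,0,0.9,0,1.5,0,1.95,0,1.9,0,3.1,0,2.1,0,4.3,0]'; python3 - <<'E'
from h import *
s,R=here()
c=np.array([-58,-6]); f=lambda th: c+61.6*np.array([np.cos(-.229-th),np.sin(-.229-th)])
l=toL(s["eef_pos"])*1e3; d=l-c; th0=-.229-np.arctan2(d[1],d[0]); print("th",th0,"r",np.hypot(*d))
b=f(1.4)
for th in (1.2,1.0,.8,.6,.4,.2,0,-.1): d=f(th)-b; print(th,"tx",round(-d[1]/10,2),"tz",round(d[0]/10,2))
E
```

```text
time_s: 22.68
eef_pos: [0.5153, -0.0165, 0.1531]
orientation: [-1.572, -0.007, -1.524]
contact_force: [-4.1, -5.9, 3.4]
opening: 0.0113
t 22.675 local mm [-61.8 -70.6] h 63.1 yaw-psi -1.566 F [-4.1 -5.9  3.4] op 11.3 q [-0.16  0.08  1.94 -0.01  1.11 -0.21]
th 1.3997436026240677 r 64.75208668953137
1.2 tx -0.05 tz 1.23
1.0 tx -0.35 tz 2.42
0.8 tx -0.87 tz 3.53
0.6 tx -1.61 tz 4.52
0.4 tx -2.53 tz 5.34
0.2 tx -3.59 tz 5.96
0 tx -4.75 tz 6.36
-0.1 tx -5.36 tz 6.47
```

```bash
python3 -m jog '[-0.1,0,1.2,0,-0.4,0,2.4,0,-0.9,0,3.5,0,-1.6,0,4.5,0,-2.6,0,5.35,0,-3.7,0,6,0]'; python3 - <<'E'
from h import *
s,R=here()
im=grab("scene","s15"); crop(im,"s15c",200,110,340,260,4)
E
```

```text
time_s: 23.42
eef_pos: [0.5741, 0.0276, 0.1528]
orientation: [-1.571, -0.0, -1.524]
contact_force: [-5.3, -2.1, 6.0]
opening: 0.0114
t 23.425 local mm [ -1.1 -29.1] h 62.8 yaw-psi -1.567 F [-5.3 -2.1  6. ] op 11.4 q [-0.07  0.2   1.81 -0.    1.13 -0.12]
```

View pics/s15c.png

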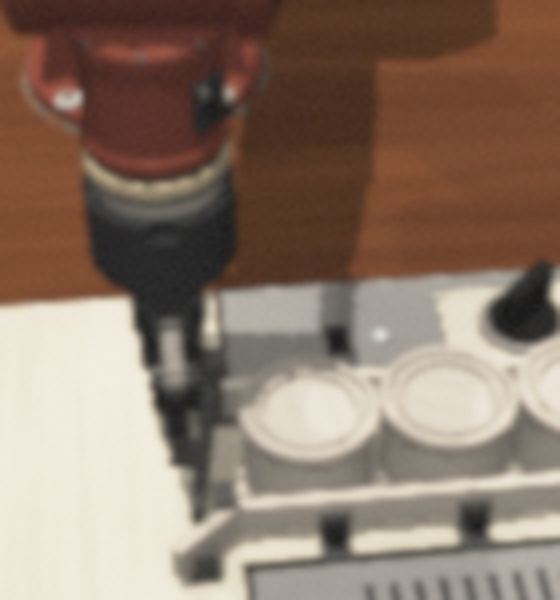

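```bash
python3 -m jog '[-0.5,0,0.2,0,-1,0,0.3,0,-1.3,0,0.35,0,-1.5,0,0.35,0]'; python3 - <<'E'
from h import *
s,R=here()
E
```

```text
time_s: 23.98
eef_pos: [0.5766, 0.0375, 0.1527]
orientation: [-1.572, -0.011, -1.523]
contact_force: [-4.4, -18.9, 5.2]
opening: 0.0116
t 23.975 local mm [  1.8 -19.3] h 62.7 yaw-psi -1.565 F [ -4.4 -18.9   5.2] op 11.6 q [-0.05  0.21  1.8  -0.01  1.13 -0.09]
```

```bash
python3 -m jog '[0,0,0,0,0.2,0,0,0,0.3,0,0,0,0.3,-3,0,0,0.3,-7,0,0,0.3,-8,0,0]' 0.06 20; python3 - <<'E'
from h import *
s,R=here()
im=grab("scene","s16"); crop(im,"s16c",200,110,340,260,4)
for t in("gate_pull",): print([( (toL(d["at"])*1e3).round(1),round(d["at"][2],3),round(d["p"],2)) for d in eyes.spot_point(t,"scene")[:4]])
go((-112,200,110),(-112,200,31),yaw=-np.pi/2)
E
```

```text
time_s: 24.72
eef_pos: [0.5788, 0.0393, 0.2357]
orientation: [-1.564, -0.0, -1.525]
contact_force: [0.7, -0.1, 0.1]
opening: 0.0401
t 24.725 local mm [  4.1 -17.6] h 145.7 yaw-psi -1.567 F [ 0.7 -0.1  0.1] op 40.1 q [-0.05  0.12  1.73  0.    1.28 -0.1 ]
[(array([ -1.7, -19.8]), 0.158, 0.7)]
t 24.825 local mm [  2.9 -17.6] h 143.7 yaw-psi -1.567 F [-0.4 -0.6  0.5] op 40.0 q [-0.05  0.13  1.74  0.    1.28 -0.1 ]
(-112, 200, 110) cm [-21.81   3.33 -11.42] spin 0.004
(-112, 200, 31) cm [-21.8   11.23 -11.44] spin 0.004
```

View pics/s16c.png

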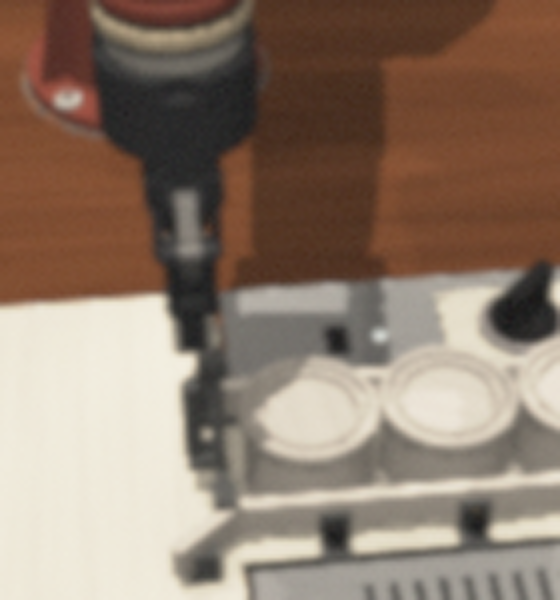

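```bash
python3 -m jog '[-4,0.5,-2,-0.13,-9,1.5,-4.5,-0.3,-14,2.5,-7.3,-0.46,-19,3.3,-10,-0.62,-21.8,3.3,-11.4,-0.782,-21.8,3.3,-11.4,-0.782]'; python3 - <<'E'
from h import *
go((-112,200,31),yaw=-.785)
im=grab("top","t17"); crop(im,"t17c",165,115,415,280,3.2)
im=grab("scene","s17"); crop(im,"s17c",200,110,400,310,3)
for n in("scene","top"):
  for d in eyes.spot_point("selector_grip",n)[:3]: print(n,(toL(d["at"])*1e3).round(1),d["p"])
E
```

```text
time_s: 25.58
eef_pos: [0.4502, 0.2526, 0.1969]
orientation: [-1.574, 0.002, -0.74]
contact_force: [0.2, -1.1, -0.2]
opening: 0.0402
t 25.575 local mm [-115.4  201. ] h 106.9 yaw-psi -0.782 F [ 0.2 -1.1 -0.2] op 40.2 q [ 0.38  0.03  1.91  0.    1.21 -0.46]
(-112, 200, 31) cm [0.33 7.59 0.2 ] spin 0.003
scene [-112.4  200.7] 0.63
```

View pics/t17c.png

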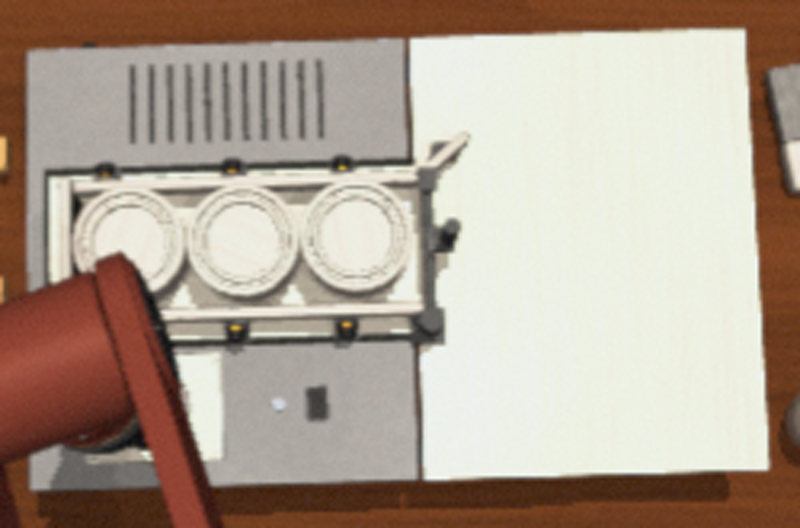

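View pics/s17c.png

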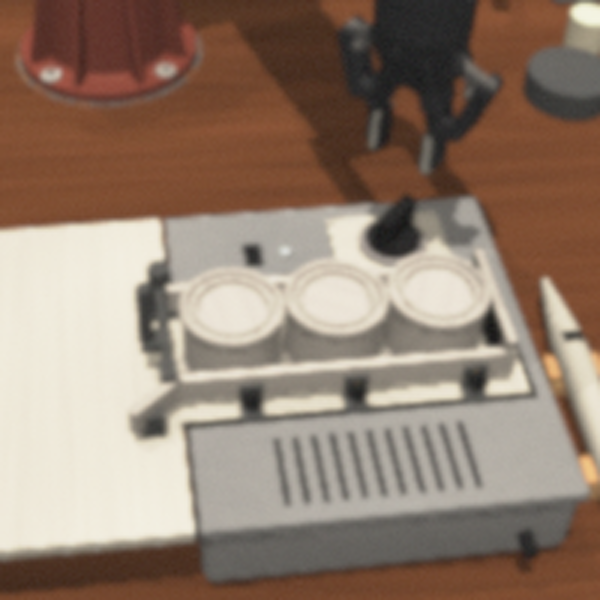

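```bash
python3 -m jog '[0.3,2.5,0.2,0,0.3,5,0.2,0,0.3,7,0.2,0,0.3,7.5,0.2,0,0.3,7.5,0.2,0]'; python3 - <<'E'
from h import *
go((-112,200,31),yaw=-.785)
im=grab("scene","s18"); crop(im,"s18c",260,110,360,210,6)
E
```

```text
time_s: 26.4
eef_pos: [0.4568, 0.2503, 0.1243]
orientation: [-1.571, 0.0, -0.744]
contact_force: [0.2, -0.1, 1.0]
opening: 0.0399
t 26.4 local mm [-108.9  198.4] h 34.3 yaw-psi -0.787 F [ 0.2 -0.1  1. ] op 39.9 q [ 0.37  0.13  1.95 -0.    1.06 -0.46]
(-112, 200, 31) cm [-0.33  0.33 -0.11] spin -0.002
```

View pics/s18c.png

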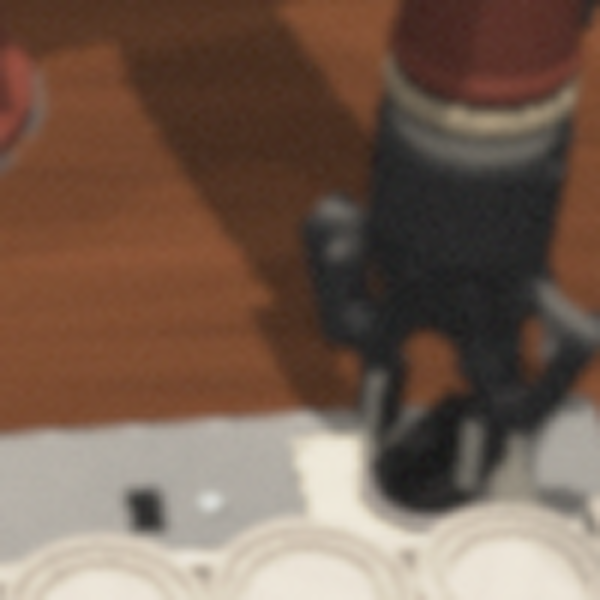

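```bash
python3 -m jog '[-0.1,0.2,0,0,-0.1,0.2,0,0]'; python3 - <<'E'
from h import *
go((-112,200,31),yaw=-.785)
E
```

```text
time_s: 26.7
eef_pos: [0.4559, 0.2518, 0.1229]
orientation: [-1.57, -0.0, -0.743]
contact_force: [-0.1, 0.8, 0.5]
opening: 0.0403
t 26.7 local mm [-109.7  199.9] h 32.9 yaw-psi -0.785 F [-0.1  0.8  0.5] op 40.3 q [ 0.37  0.13  1.95  0.    1.05 -0.46]
(-112, 200, 31) cm [-0.17  0.19 -0.16] spin -0.0
```

```bash
python3 -m jog '[-0.15,0.1,-0.15,0,-0.15,0.1,-0.15,0]'; python3 -m jog '[0,0,0,0,0,0,0,0,0,0,0,0]' 0.8 35;  python3 - <<'E'
from h import *
s,R=here(); print(s["moment"])
E
```

```text
time_s: 26.95
eef_pos: [0.4532, 0.2515, 0.1213]
orientation: [-1.571, 0.0, -0.743]
contact_force: [0.5, 0.2, -0.7]
opening: 0.0401
time_s: 27.32
eef_pos: [0.4533, 0.2514, 0.1215]
orientation: [-1.571, 0.0, -0.743]
contact_force: [-0.2, -0.8, 2.4]
opening: 0.0132
t 27.325 local mm [-112.3  199.6] h 31.5 yaw-psi -0.785 F [-0.2 -0.8  2.4] op 13.2 q [ 0.37  0.13  1.96 -0.    1.05 -0.46]
[-0.06862666  0.18692203 -0.02674948]
```

```bash
python3 -m jog '[0,0,0,-0.13,0,0,0,-0.26,0,0,0,-0.39,0,0,0,-0.52,0,0,0,-0.65,0,0,0,-0.76,0,0,0,-0.785,0,0,0,-0.785]';  python3 - <<'E'
from h import *
s,R=here(); print(s["moment"])
E
```

```text
time_s: 28.32
eef_pos: [0.4534, 0.2517, 0.1214]
orientation: [-1.57, 0.0, 0.041]
contact_force: [-1.2, 0.6, 2.4]
opening: 0.0127
t 28.325 local mm [-112.2  199.9] h 31.4 yaw-psi -0.002 F [-1.2  0.6  2.4] op 12.7 q [ 0.37  0.13  1.96  0.    1.05 -1.24]
[ 0.0858882   0.19585476 -0.01342923]
```

```bash
python3 -m jog '[0,0,0,-0.04,0,0,0,-0.08,0,0,0,-0.1]';  python3 - <<'E'
from h import *
s,R=here(); print(s["moment"])
im=grab("scene","s19"); crop(im,"s19c",260,110,360,210,6)
E
```

```text
time_s: 28.7
eef_pos: [0.454, 0.2517, 0.1216]
orientation: [-1.569, -0.001, 0.138]
contact_force: [-0.9, -0.9, 2.1]
opening: 0.0137
t 28.7 local mm [-111.6  199.9] h 31.6 yaw-psi 0.095 F [-0.9 -0.9  2.1] op 13.7 q [ 0.37  0.13  1.96  0.    1.05 -1.34]
[-0.12322205  0.00611821 -1.42589299]
```

View pics/s19c.png

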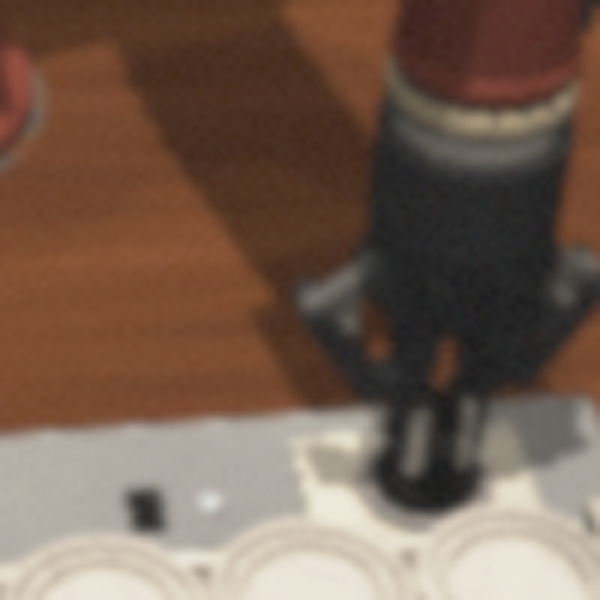

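```bash
python3 -m jog '[0,0,0,0.15,0,0,0,0.3,0,0,0,0.45,0,0,0,0.6,0,0,0,0.75,0,0,0,0.9,0,0,0,1.05,0,0,0,1.18]';python3 -m jog '[0,0,0,0.08,0,0,0,0.1,0,0,0,0.1,0,0,0,0.1]';  python3 - <<'E'
from h import *
s,R=here(); print(s["moment"])
E
```

```text
time_s: 29.75
eef_pos: [0.4534, 0.2512, 0.1215]
orientation: [-1.572, -0.001, -1.04]
contact_force: [-1.5, -1.6, 3.3]
opening: 0.0136
time_s: 30.25
eef_pos: [0.4533, 0.2512, 0.1214]
orientation: [-1.572, -0.001, -1.136]
contact_force: [-2.8, -2.8, 5.7]
opening: 0.0132
t 30.25 local mm [-112.3  199.4] h 31.4 yaw-psi -1.179 F [-2.8 -2.8  5.7] op 13.2 q [ 0.37  0.13  1.96 -0.    1.05 -0.06]
[-0.43431153  0.33119508  0.01916624]
```

```bash
python3 -m jog '[0,0,0,0,0,0,0,0,0,-2,0,0,0,-6,0,0,0,-10,0,0]' 0.06; python3 - <<'E'
from h import *
go((-200,-100,130))
E
```

```text
time_s: 30.88
eef_pos: [0.4531, 0.2516, 0.2216]
orientation: [-1.572, 0.0, -1.138]
contact_force: [0.3, 0.0, 0.3]
opening: 0.0401
t 30.875 local mm [-112.5  199.8] h 131.6 yaw-psi -1.18 F [0.3 0.  0.3] op 40.1 q [ 0.37  0.01  1.88  0.    1.25 -0.06]
(-200, -100, 130) cm [ 24.39   0.17 -19.51] spin None
```

```bash
python3 -m jog '[4,-2,-1.8,0,8,-4,-3.6,0,13,-5,-5.7,0,18,-5,-8,0,23,-5,-10,0,28,-5,-12.3,0,32,-5,-14,0,32,-5,-14,0]'; python3 - <<'E'
from h import *
here()
im=grab("top","t20"); crop(im,"t20c",165,115,415,280,3.2)
im=grab("scene","s20"); crop(im,"s20c",140,110,400,310,3)
E
```

```text
time_s: 31.88
eef_pos: [0.4607, -0.1001, 0.2711]
orientation: [-1.571, -0.0, -1.142]
contact_force: [-0.9, 0.7, -1.1]
opening: 0.0402
t 31.875 local mm [-119.8 -151.9] h 181.1 yaw-psi -1.185 F [-0.9  0.7 -1.1] op 40.2 q [-0.36 -0.14  1.93 -0.    1.35 -0.79]
```

View pics/t20c.png

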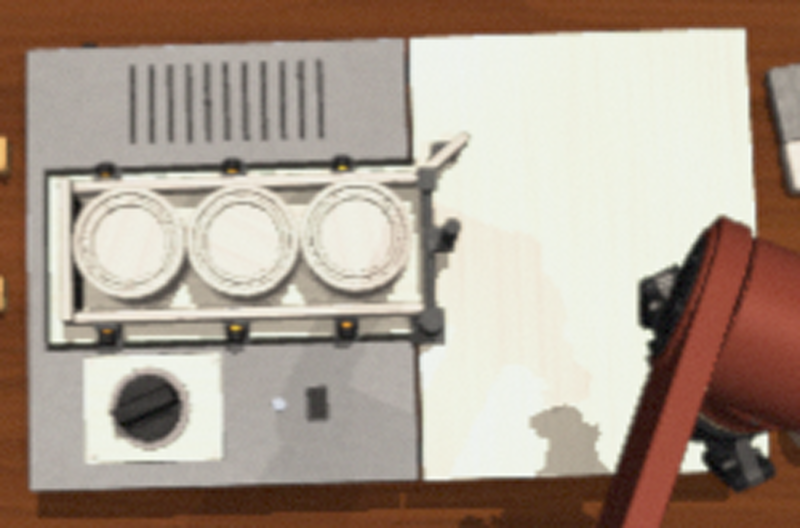

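View pics/s20c.png

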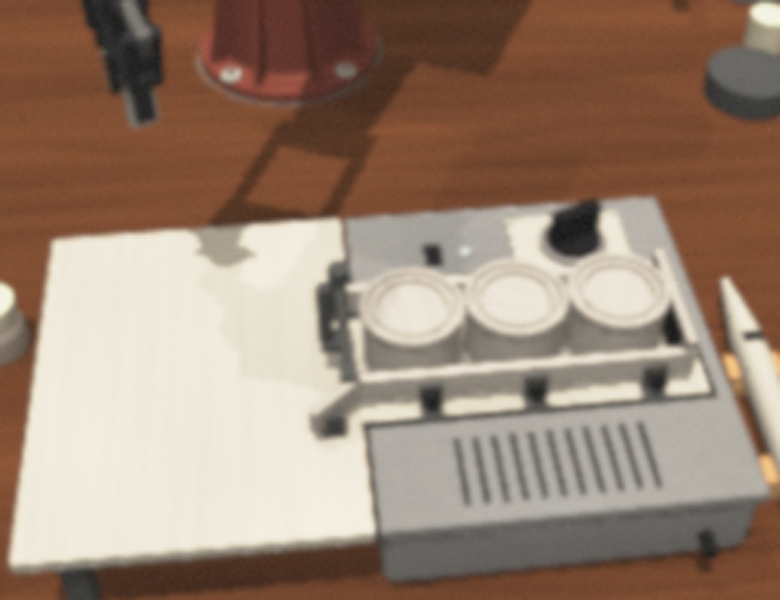

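```bash
python3 - <<'E'
from h import *
im=cv2.imread("pics/t20.png"); g=cv2.cvtColor(im,cv2.COLOR_BGR2GRAY)
pts=[]
for r in list(range(176,186))+list(range(192,209)):
    seg=255-g[r,290:308].astype(float); seg[seg<90]=0
    if seg.sum(): pts.append([290+(seg*np.arange(18)).sum()/seg.sum(),r])
L=np.array([toL(x) for x in unproj("top",pts,.122)])*1e3
m=np.abs(L[:,1]-np.median(L[:,1]))<4; c=np.polyfit(L[m,0],L[m,1],1); print(c, L[m].round(1)[::4])
im=im[220:270,175:245]; h=cv2.cvtColor(im,cv2.COLOR_BGR2GRAY); crop(im,"k",0,0,70,50,10)
g2=cv2.imread("pics/t20.png"); crop(g2,"g20",280,160,330,230,8)
E
```

```text
[ 0.02071335 -2.982678  ] [[ 31.   -0.5]
 [ 21.6  -2. ]
 [-15.9  -6.8]
 [-25.1  -3.8]
 [-34.3  -2.5]]
```

View pics/k.png

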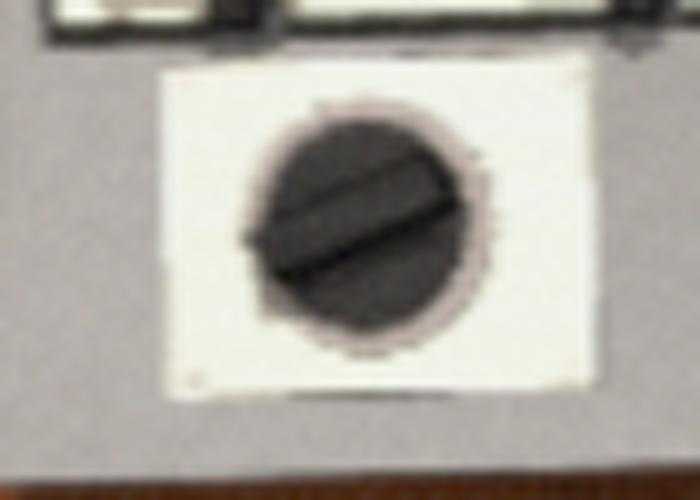

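View pics/g20.png

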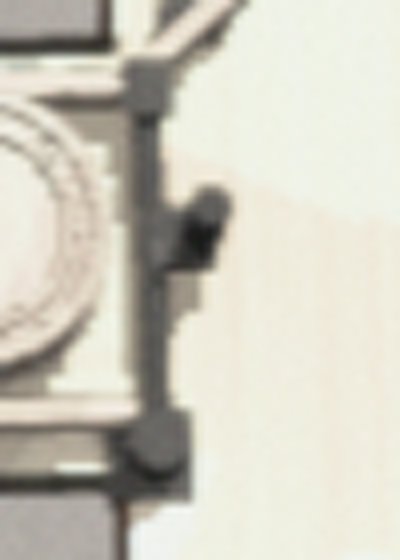

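```bash
python3 - <<'E'
from h import *
print(robot.finish_job(), sense()["time_s"])
E
```

```text
the job is handed in; nothing more can be done
the job is handed in; nothing more can be done
```

The job is done and handed in at about 32 s of robot time. I got no verdict back.

- **Tins:** I slid the three tins off the shelf one at a time, never lifting them. They stand upright in single file, packed against the end stop. The last push ended at 17 N, with the third tin's back edge about 6 mm inside the mouth.
- **Gate:** I held the gate by its pull and swung it shut until it met its stop at about 19 N. In the last top picture its bar lies square across the mouth, to about 0.01–0.02 rad. The gate network placed the pull within about 4 mm of its shut position.
- **Selector:** It started two clicks up. I turned it anticlockwise until the wrist moment reached 1.4 N m, far above a click, so it was on the end stop. I then turned it clockwise to 1.18 rad and let go. In the last top picture the bar stands at about 67–69°, and three clicks is 67.5°.
- **Bystanders:** I never went near the jar, brush or pipe. The pipe and the edges of the jar and brush look unmoved in the last pictures, but I did not re-measure them.

The networks gave a few wrong or missing finds, such as a low-confidence tin report at the hinge. I set those aside in favour of the pictures. The measured pose was also a few millimetres off just after fast stops, so I corrected it before each grasp that needed it.

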